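# Square up a profile frame corner, lock it and tug-test it

## Robot

A 7-joint arm with a two-finger parallel gripper is mounted at the origin on a cart in front of the work surface, level with it; the furniture and walls round the work are solid. World frame = base frame: x ahead of the robot, y to its left, z up, the work surface at z = 0. Lengths are in m, angles in rad, forces in N, time in s.
With the tool pointing down it reaches from about 0.4 to 0.85 m from the base axis. Payload 10.4 kg.
Tool frame: the origin (TCP) lies between the finger pads, 19 mm behind the fingertips; this is the grasp point; z points along the fingers, y is the line along which they close (so a half turn about z gives the same grasp; the last joint's range is limited). The gripper opens to 85 mm and grips with 20 to 120 N. Pads are 22 mm wide; open, the fingers measure 114 mm over their backs; the gripper's body (76 mm by 85 mm) begins 54 mm behind the grasp point. The pads swing forward as they close: fully open they stand 13 mm farther back than shut.
Start: joints at [-1.348, 0.332, -0.065, 1.46, 0.022, 1.35, -0.088], TCP at [0.152, 0.606, 0.25] pointing down, gripper open.
Joint ranges: [-2.6, 2.6], [-0.5, 2.12], [-1.47, 1.34], [0.16, 2.42], [-1.27, 4.41], [0.06, 2.06], [-2.6, 2.6]. Speed limits (rad/s): [2.22, 2.22, 2.79, 2.79, 3.14, 3.14, 3.14].

## Interface

Orientations are given as a unit quaternion [x, y, z, w].
In Python, from workcell import manip, vision, order gives the robot as it stands. The module is installed in compiled form; this text tells all that it offers.
- The arm moves only by the tool move_arm, never from a script. Its argument "motion" is a list of rows, each a list of 3 entries, a list of its own where there are three numbers: the shift along the tool's x, y, z scaled (see below), then the turn, a rotation vector about the tool's x, y, z scaled (see below), then the opening, from -1 (shut) to 1 (fully open). In form: [[[dx, dy, dz], [wx, wy, wz], hand], ...]. A call has 1 to 12 rows; each row shifts and turns the commanded pose from where the row before left it, along the tool's axes as they then stand; what a row does not reach is not made up. The controller multiplies each number of a shift by 0.75 m and each number of a turn by pi/4 rad. A row lasts 1/10 s, in which the tool goes at most 50 mm and 8.59 degrees, less where a joint would pass 70% of its speed; a pose out of reach is approached as far as the arm can. A call with a number of a shift or a turn outside -1 to 1 is refused whole. A call with a gripper value outside its range is refused whole. The fingers move at their own pace and stop on an object; "newtons" is the grip in N (left out, the last holds). Time passes only in rows, so rows that do not move let the fingers close. It gives the time, the measured TCP pose, the force, the opening and the grip force at its end, in the units of the state.
- manip.get_obs(): the state, without advancing time (a new reading comes with each control period).
- vision.camera(name): name is "scene" or "top" or "wrist"; returns a dict with "pixels" (384x512x3 uint8, red, green, blue), "fx", "fy", "cx", "cy" (pixels), "R" (3x3) and "t" (3): a world point X has camera coordinates R X + t. Camera axes: x right, y down, z forward; pixel columns grow to the right and rows downward; lengths in m; the calibration is good to about 2 mm. A picture is of the moment at which its call begins. There is no depth.
- order.hand_in(): hands the job in; it is judged then, once.
The state is a dict: "clock": time; "joint_pos": joint angles; "joint_velocities": joint speeds; "tau": joint torques, N m; "position": TCP position; "ee_rot": TCP orientation; "ft_force": force on the tool from outside, world axes, zero at the start; "torque": the same for the moment, N m; "grip_width": opening from 0.0 (shut) to 1.0 (fully open); "grasp_force": force on a finger pad.
Only numpy, scipy, OpenCV 4.12 (cv2) and the standard library are available. Lean on these libraries where they do the work, as an engineer would, in place of code of your own. Each camera call takes 0.05 s, during which the arm holds its last target. There are 200 camera calls.

## Task

The corner of this aluminium frame is loose and its free rail leans in: take the cast square, slide it into the inside corner and press it there until both legs bear flush along both rails, which brings the free rail true to 90 degrees, and leave the square lying in the corner. Then push the cam lever down flat to lock the corner, and hook the shut fingers behind the free rail near its end and tug it outward with about 10 N to prove that it holds. Do not ram the rails, and leave the other things on the bench alone.

Things in the scene. Friction and masses are not known exactly. Their poses are not given: they have to be found in the camera images.
- frame: Frame corner of two aluminium slotted profiles, 40 x 40 mm in section, lying on the bench and opening towards the robot. Origin: the inside corner at bench level, where the rails' inner faces meet when true. From there the fixed rail runs along its +y, the free rail along its -x. A flat L-shaped steel plate (52 mm high with its screws) covers the corner; two angle feet stand behind the fixed rail.
- rail_a: The fixed rail, held to the bench by two angle feet: 40 x 245 x 40 mm, black cap at its end. Same origin and axes as the frame: its inner face is the plane x = 0 (solid at x = 0 to 40 mm), from y = 3 to y = 248 mm. The square rubs on the rails with a friction coefficient of about 0.6.
- rail_b: Free rail, 255 x 40 x 40 mm, black end cap. Origin: its pivot at bench level (frame x 20, y -20 mm). It runs along its -x from x = 20 to -235 mm; inner face y = +20 mm. True when its axes are parallel to rail_a's; starts leaning in (end towards +y) by 0.05 to 0.12 rad. Stiff pivot: 0.45 N m turns it, it stays where put, no stop at 90 degrees. Locked, it holds about 3 N m.
- rail_b_end (a point): On the inner face of the free rail at its free end (235 mm from the pivot), 20 mm above the bench.
- square: Cast aluminium square, 0.28 to 0.46 kg, flat on the bench: two equal legs 140 mm long, 16 wide, 26 high, and a diagonal brace 12 thick, 25 high. Origin: outer corner (relieved 10 mm), underside. One leg runs along +y, outer face x = 0; one along -x, outer face y = 0. Home, its frame coincides with frame. Brace middle (-64, 64) mm, running along (1, 1); 45 mm free behind it to the corner.
- lever (a joint): Cam lever on top of the corner. Raised at 0 to 0.25 rad (55 to 41 degrees above level) at the start; 0.96 is flat and fully locked, 0.90 and up counts as down. Stays where it is left; turning it takes 0.4 N m, up to 0.7 N m near the end.
- lever_tip (a point): Top of the lever's round end, 106 mm from its pin. The pin lies along the frame's x at frame x = 20, y = -20 mm, 60 mm above the bench; the lever points to the frame's -y, outside the corner, and swings down about the pin; flat, its top is 66 mm above the bench. Handle 15 mm wide; push it from above 50 to 65 mm out from the pin.
- multimeter: Bystander: yellow and black multimeter, 152 x 78 x 48 mm. Origin under its middle.
- screwdriver: Bystander: red-handled screwdriver, 209 mm long, 27 mm thick. Origin under its middle.
Not all that is in view belongs to the job. Of the things shaped like the square, the aluminium one is meant.

How it is judged:
On the way, in this order (a step that is already met when the one before it is completed fails the run):
1. the square, in the fingers, bears on both rails (2 N or more each), within 2.5 mm and 2 degrees of home, with the free rail true to 90 degrees within 0.7 degrees (contact force between the fingers and square above 1 N and contact force between square and rail_a above 2 N and contact force between square and rail_b above 2 N and x of square in the frame of frame between -0.0025 and 0.0025 m and y of square in the frame of frame between -0.0025 and 0.0025 m and angle between the x axis of square and the x axis of rail_a, either way round below 0.035 rad and angle between square's own z axis and vertical below 0.05 rad and angle between the x axis of rail_b and the x axis of rail_a, either way round below 0.012 rad), for 0.3 s.
2. the cam lever is pushed down flat (0.90 or more) with the free rail still true within 0.7 degrees (value of joint lever above 0.9 rad and angle between the x axis of rail_b and the x axis of rail_a, either way round below 0.012 rad), for 0.2 s.
3. fingers hooked behind the free rail (TCP past its inner face, 140 mm or more from its pivot) tug it outward with at least 6 N, and locked it stays true within 0.7 degrees (all of step 2 and contact force between the fingers and rail_b above 6 N and y of the grasp point in the frame of rail_b above 0.022 m and x of the grasp point in the frame of rail_b below -0.14 m), for 0.3 s.
At the end, for the whole second after the job is handed in: The free rail stands true to 90 degrees within 0.7 degrees (0.012 rad), the lever is down (0.90 rad or more), and the square lies flat and at rest in the inside corner, within 6 mm and 2.3 degrees (0.04 rad) of home (all of step 2 and x of square in the frame of frame between -0.006 and 0.006 m and y of square in the frame of frame between -0.006 and 0.006 m and angle between the x axis of square and the x axis of rail_a, either way round below 0.04 rad and angle between square's own z axis and vertical below 0.05 rad and linear speed of square below 0.01 m/s); the robot touches nothing.
It fails at once if the multimeter is pushed aside by more than 30 mm (distance of multimeter from where it was at the start of the episode above 0.03 m).
It fails at once if the screwdriver is pushed aside by more than 30 mm (distance of screwdriver from where it was at the start of the episode above 0.03 m).
It fails at once if a rail is rammed with the square: more than 60 N (contact force between square and rail_a above 60 N or contact force between square and rail_b above 60 N).
It also fails if it takes over 72 s, if anything falls off the work surface, if the arm or the gripper's body presses on something with over 40 N, if the wrist force passes 120 N, or if a joint passes its speed limit or range.

## Working session

There is one attempt and no reset: what is moved stays moved. The work goes in short steps, Python scripts to look and compute and a tool call to move; the robot and the scene stay as the last step left them, time stands still between calls to the robot, and variables do not carry over. Pictures are saved under pics/ and viewed, at most 10 in all, crops included, and the job is handed in when it is done.

Besides the shell and the picture viewer there is one more tool, called as name([rows], argument=value, ...), one row to a line, values as JSON. move_arm: Moves the arm, as the interface text tells. Its arguments: {"type":"object","properties":{"motion":{"type":"array"},"newtons":{"type":"number"}},"required":["motion"]}

```bash
mkdir -p pics
cat > h.py <<'E'
import numpy as np, cv2
from scipy.spatial.transform import Rotation as Rn
from workcell import manip, vision, order
def shot(n,f=None):
    c=vision.camera(n)
    if f: cv2.imwrite('pics/'+f,c['pixels'][:,:,::-1])
    return c
def ray(c,uv):
    R=np.array(c['R']);t=np.array(c['t'])
    d=R.T@np.array([(uv[0]-c['cx'])/c['fx'],(uv[1]-c['cy'])/c['fy'],1.]); return -R.T@t,d
def onz(c,uv,z):
    o,d=ray(c,uv); return o+d*(z-o[2])/d[2]
def tri(c1,u1,c2,u2):
    o1,d1=ray(c1,u1);o2,d2=ray(c2,u2)
    s=np.linalg.lstsq(np.c_[d1,-d2],o2-o1,rcond=None)[0]
    a=o1+s[0]*d1;b=o2+s[1]*d2; return (a+b)/2,np.linalg.norm(a-b)
def proj(c,X):
    p=np.array(c['R'])@X+np.array(c['t']); return np.array([c['fx']*p[0]/p[2]+c['cx'],c['fy']*p[1]/p[2]+c['cy']])
E
python3 - <<'E'
from h import *
import pickle
o=manip.get_obs();print({k:np.round(v,3) for k,v in o.items()})
a=shot('top','top0.png');b=shot('scene','scene0.png')
pickle.dump((a,b),open('v0.pkl','wb'))
for c in(a,b):print(-np.array(c['R']).T@c['t'],c['fx'])
E
```

```text
{'clock': np.float64(0.0), 'joint_pos': array([-1.348,  0.333, -0.065,  1.461,  0.022,  1.35 , -0.088]), 'joint_velocities': array([ 0.   , -0.001,  0.   ,  0.001,  0.001,  0.   , -0.   ]), 'tau': array([ 1.0000e-03, -6.2543e+01,  5.0000e-02, -3.9161e+01,  1.6000e-02,
        1.0000e-02, -0.0000e+00]), 'position': array([0.152, 0.606, 0.249]), 'ee_rot': array([ 0.123,  0.992, -0.001, -0.   ]), 'ft_force': array([ 0.133,  0.314, -0.54 ]), 'torque': array([ 0.057,  0.012, -0.014]), 'grasp_force': np.float64(0.0), 'grip_width': np.float64(0.998)}
[0.2578207  0.06713921 1.43588718] 425.3533030817489
[-0.18546282 -0.81383875  1.04633609] 433.8229110397011
```

View pics/top0.png

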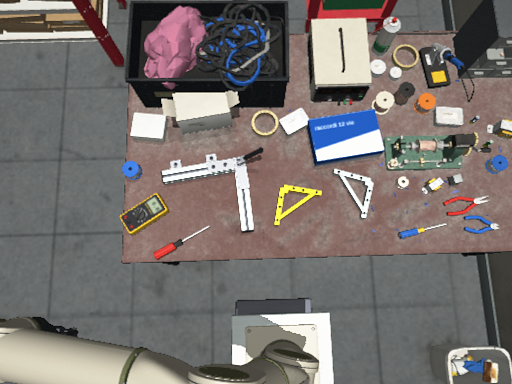

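View pics/scene0.png

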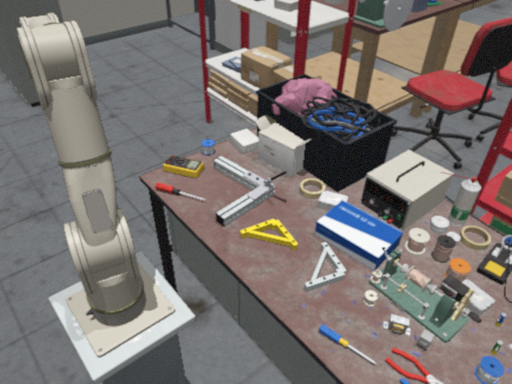

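Run:
```python
from h import *
import pickle
a,b=pickle.load(open('v0.pkl','rb'))
print(np.round(a['R'],3))
for n,p in dict(corner=(237,175),railBend=(247,230),railAend=(163,178),sqc=(372,180),sq1=(338,173),sq2=(364,215),mm=(145,213),sd=(182,243),levertip=(262,151)).items(): print(n,onz(a,p,0.03).round(3))
def cr(c,x0,y0,x1,y1,s,f): cv2.imwrite('pics/'+f,cv2.resize(c['pixels'][y0:y1,x0:x1,::-1],None,fx=s,fy=s,interpolation=cv2.INTER_CUBIC))
cr(a,150,140,390,250,3.3,'ta.png')
```

```text
[[-0.031 -1.     0.006]
 [-0.977  0.029 -0.214]
 [ 0.213 -0.012 -0.977]]
corner [0.61 0.13 0.03]
railBend [0.421 0.1   0.03 ]
railAend [0.607 0.381 0.03 ]
sqc [ 0.579 -0.329  0.03 ]
sq1 [ 0.607 -0.215  0.03 ]
sq2 [ 0.46  -0.291  0.03 ]
mm [0.488 0.439 0.03 ]
sd [0.385 0.315 0.03 ]
levertip [0.692 0.042 0.03 ]
```

View pics/ta.png

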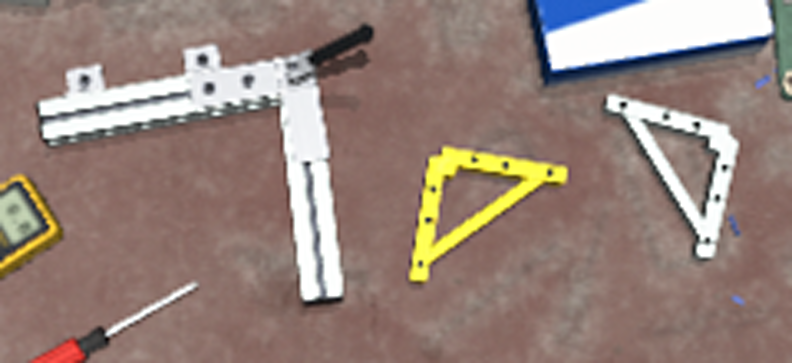

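```bash
cat >> h.py <<'E'
def yaw(R): return np.arctan2(R[1,1],R[0,1])
def plan(wps,hand,step=.045,tstep=.14,start=None):
    """waypoints (x,y,z,yaw rad of tool y) -> rows; shift then turn, tool kept pointing down"""
    o=manip.get_obs(); p=np.array(o['position']); R=Rn.from_quat(o['ee_rot']).as_matrix(); rows=[]
    if start is not None: p=np.array(start,float)
    for x,y,z,th in wps:
        T=np.array([x,y,z]); Rt=np.array([[-np.sin(th),np.cos(th),0],[np.cos(th),np.sin(th),0],[0,0,-1]]).T
        Rt=np.c_[[-np.sin(th),np.cos(th),0],[np.cos(th),np.sin(th),0],[0,0,-1]]
        w=Rn.from_matrix(R.T@Rt).magnitude(); n=max(1,int(np.ceil(max(np.linalg.norm(T-p)/step,w/tstep))))
        for i in range(n):
            k=n-i; rv=Rn.from_matrix(R.T@Rt).as_rotvec()/k
            d=np.round(R.T@(T-p)/k/.75,3); t=np.round(rv/(np.pi/4),3)
            p=p+R@(d*.75); R=R@Rn.from_rotvec(t*np.pi/4).as_matrix(); rows.append([d.tolist(),t.tolist(),hand])
    for i in range(0,len(rows),12): print(str(rows[i:i+12]).replace(' ','')); print()
    print(len(rows),p.round(4),yaw(R).round(4))
E
python3 -c "
from h import *
plan([(.35,.5,.3,0.6),(.47,.2,.32,-.6)],1)"
```

```text
[[[-0.048,-0.012,-0.011],[-0.0,0.0,0.154],1],[[-0.05,-0.006,-0.011],[-0.0,0.0,0.154],1],[[-0.05,-0.0,-0.011],[-0.0,0.0,0.154],1],[[-0.05,0.006,-0.011],[-0.0,0.0,0.154],1],[[-0.048,0.011,-0.012],[-0.001,0.0,0.154],1],[[-0.047,0.018,-0.011],[-0.0,0.001,0.153],1],[[-0.047,-0.01,-0.003],[-0.0,0.0,0.17],1],[[-0.048,-0.004,-0.003],[-0.0,0.0,0.17],1],[[-0.048,0.002,-0.003],[-0.0,0.0,0.17],1],[[-0.047,0.008,-0.003],[-0.0,0.0,0.17],1],[[-0.045,0.015,-0.003],[-0.0,0.0,0.17],1],[[-0.043,0.021,-0.003],[-0.0,0.0,0.17],1]]

[[[-0.04,0.026,-0.003],[-0.0,0.0,0.169],1],[[-0.036,0.031,-0.003],[-0.0,0.0,0.17],1],[[-0.032,0.036,-0.003],[-0.0,0.0,0.169],1]]

15 [0.4702 0.2002 0.3199] -0.6
```

move_arm([
  [[-0.048, -0.012, -0.011], [0, 0, 0.154], 1],
  [[-0.05, -0.006, -0.011], [0, 0, 0.154], 1],
  [[-0.05, 0, -0.011], [0, 0, 0.154], 1],
  [[-0.05, 0.006, -0.011], [0, 0, 0.154], 1],
  [[-0.048, 0.011, -0.012], [0, 0, 0.154], 1],
  [[-0.047, 0.018, -0.011], [0, 0, 0.153], 1],
  [[-0.047, -0.01, -0.003], [0, 0, 0.17], 1],
  [[-0.048, -0.004, -0.003], [0, 0, 0.17], 1],
  [[-0.048, 0.002, -0.003], [0, 0, 0.17], 1],
  [[-0.047, 0.008, -0.003], [0, 0, 0.17], 1],
  [[-0.045, 0.015, -0.003], [0, 0, 0.17], 1],
  [[-0.043, 0.021, -0.003], [0, 0, 0.17], 1],
])

```text
clock: 1.3
position: [0.4308, 0.299, 0.3136]
ee_rot: [0.776, 0.631, -0.0, -0.0]
ft_force: [-0.0, -0.0, 0.1]
grip_width: 1.0
grasp_force: 0.0
```

move_arm([
  [[-0.04, 0.026, -0.003], [0, 0, 0.169], 1],
  [[-0.036, 0.031, -0.003], [0, 0, 0.17], 1],
  [[-0.032, 0.036, -0.003], [0, 0, 0.169], 1],
  [[0, 0, 0], [0, 0, 0], 1],
  [[0, 0, 0], [0, 0, 0], 1],
])

```text
clock: 1.8
position: [0.4702, 0.2, 0.3204]
ee_rot: [0.885, 0.466, -0.0, -0.0]
ft_force: [-0.6, 0.2, 0.8]
grip_width: 1.0
grasp_force: 0.0
```

Run:
```python
from h import *
import pickle
o=manip.get_obs();print(o['clock'],o['position'],yaw(Rn.from_quat(o['ee_rot']).as_matrix()),o['joint_pos'].round(2) if hasattr(o['joint_pos'],'round') else o['joint_pos'])
c=shot('wrist','w1.png');pickle.dump(c,open('w1.pkl','wb'))
C=-np.array(c['R']).T@c['t'];print(C,c['fx'],np.round(c['R'],3))
```

```text
1.8 [0.47021425 0.19997625 0.32040083] -0.6005008605188198 [-0.91  0.04  0.43  1.67 -0.02  1.44 -1.07]
[0.5133131  0.26387221 0.44475615] 304.9986337262764 [[ 0.826 -0.564 -0.002]
 [-0.537 -0.787  0.305]
 [-0.173 -0.251 -0.952]]
```

View pics/w1.png

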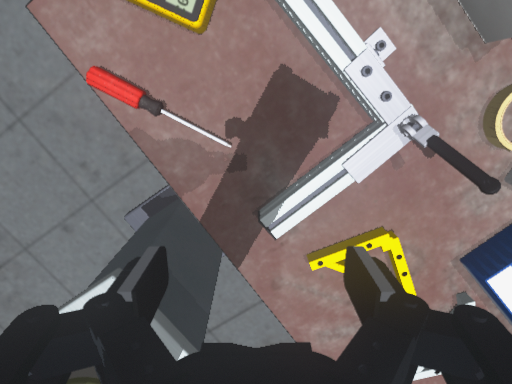

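```bash
python3 -c "
from h import *
plan([(.46,.09,.28,-.7)],1)
print('2nd');plan([(.52,-.31,.28,-.97)],1)"
```

```text
[[[-0.043,0.024,0.018],[-0.0,0.0,0.043],1],[[-0.043,0.026,0.018],[-0.0,0.0,0.043],1],[[-0.041,0.027,0.018],[-0.001,0.0,0.044],1]]

3 [0.4601 0.09   0.2797] -0.7004
2nd
[[[-0.044,0.037,0.004],[-0.0,0.0,0.039],1],[[-0.043,0.038,0.004],[-0.0,0.0,0.039],1],[[-0.041,0.039,0.005],[-0.0,0.0,0.04],1],[[-0.04,0.04,0.004],[-0.0,0.0,0.039],1],[[-0.039,0.042,0.005],[-0.0,0.0,0.04],1],[[-0.038,0.043,0.004],[-0.0,0.0,0.039],1],[[-0.036,0.044,0.005],[-0.0,0.0,0.04],1],[[-0.035,0.045,0.004],[-0.0,0.0,0.039],1],[[-0.033,0.046,0.005],[-0.0,0.0,0.04],1],[[-0.032,0.047,0.004],[-0.0,0.0,0.039],1],[[-0.031,0.048,0.005],[-0.0,0.0,0.04],1],[[-0.029,0.05,0.004],[-0.001,0.0,0.039],1]]

12 [ 0.5201 -0.3102  0.2804] -0.9698
```

move_arm([
  [[-0.043, 0.024, 0.018], [0, 0, 0.043], 1],
  [[-0.043, 0.026, 0.018], [0, 0, 0.043], 1],
  [[-0.041, 0.027, 0.018], [0, 0, 0.044], 1],
  [[0, 0, 0], [0, 0, 0], 1],
  [[0, 0, 0], [0, 0, 0], 1],
])

```text
clock: 2.35
position: [0.46, 0.0903, 0.2799]
ee_rot: [0.907, 0.422, -0.0, -0.0]
ft_force: [0.2, 0.9, -0.3]
grip_width: 1.0
grasp_force: 0.0
```

Run:
```python
from h import *
import pickle
c=shot('wrist','w2.png');pickle.dump(c,open('w2.pkl','wb'))
cv2.imwrite('pics/w2z.png',cv2.resize(c['pixels'][0:300,:,::-1],None,fx=1.56,fy=1.56,interpolation=cv2.INTER_CUBIC))
plan([(.52,-.31,.28,-.97)],1)
```

```text
[[[-0.036,0.041,-0.0],[-0.0,-0.0,0.035],1],[[-0.035,0.041,-0.0],[-0.0,-0.0,0.034],1],[[-0.033,0.042,-0.0],[-0.0,-0.0,0.035],1],[[-0.032,0.043,-0.0],[-0.0,-0.0,0.034],1],[[-0.031,0.044,-0.0],[-0.0,-0.0,0.035],1],[[-0.03,0.045,-0.0],[-0.0,-0.0,0.034],1],[[-0.029,0.046,-0.0],[-0.0,-0.0,0.035],1],[[-0.028,0.047,-0.0],[-0.0,-0.0,0.034],1],[[-0.026,0.047,-0.0],[-0.0,-0.0,0.035],1],[[-0.025,0.049,-0.0],[-0.0,-0.0,0.034],1]]

10 [ 0.5202 -0.3103  0.2799] -0.97
```

View pics/w2z.png

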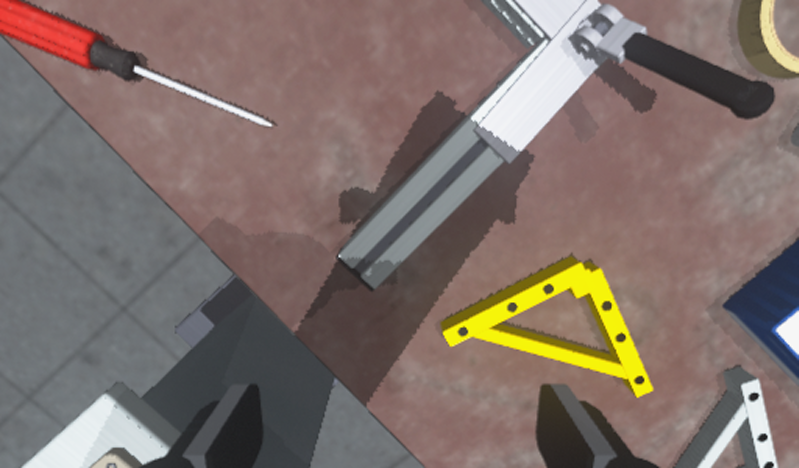

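Run:
```python
from h import *
plan([(.45,-.30,.28,-.97)],1)
```

```text
[[[-0.045,0.036,-0.0],[-0.0,-0.0,0.038],1],[[-0.044,0.037,-0.0],[-0.0,-0.0,0.038],1],[[-0.043,0.039,-0.0],[-0.0,-0.0,0.038],1],[[-0.042,0.04,-0.0],[-0.0,-0.0,0.039],1],[[-0.041,0.041,-0.0],[-0.0,-0.0,0.038],1],[[-0.039,0.043,-0.0],[-0.0,-0.0,0.039],1],[[-0.038,0.044,-0.0],[-0.0,-0.0,0.038],1],[[-0.037,0.045,-0.0],[-0.0,-0.0,0.039],1],[[-0.036,0.046,-0.0],[-0.0,-0.0,0.038],1]]

9 [ 0.45   -0.3002  0.2799] -0.97
```

move_arm([
  [[-0.045, 0.036, 0], [0, 0, 0.038], 1],
  [[-0.044, 0.037, 0], [0, 0, 0.038], 1],
  [[-0.043, 0.039, 0], [0, 0, 0.038], 1],
  [[-0.042, 0.04, 0], [0, 0, 0.039], 1],
  [[-0.041, 0.041, 0], [0, 0, 0.038], 1],
  [[-0.039, 0.043, 0], [0, 0, 0.039], 1],
  [[-0.038, 0.044, 0], [0, 0, 0.038], 1],
  [[-0.037, 0.045, 0], [0, 0, 0.039], 1],
  [[-0.036, 0.046, 0], [0, 0, 0.038], 1],
  [[0, 0, 0], [0, 0, 0], 1],
  [[0, 0, 0], [0, 0, 0], 1],
])

```text
clock: 3.5
position: [0.4499, -0.3014, 0.2797]
ee_rot: [0.956, 0.295, -0.001, 0.0]
ft_force: [0.7, 0.1, 0.2]
grip_width: 1.0
grasp_force: 0.0
```

Run:
```python
from h import *
import pickle
c=shot('wrist','w3.png');pickle.dump(c,open('w3.pkl','wb'))
for z in(.026,0):print([proj(c,np.array([*p,z])).round() for p in[(.579,-.329),(.607,-.215),(.46,-.291)]])
```

```text
[array([338.,  79.]), array([272.,  -7.]), array([254., 145.])]
[array([333.,  80.]), array([271.,  -0.]), array([254., 142.])]
```

View pics/w3.png

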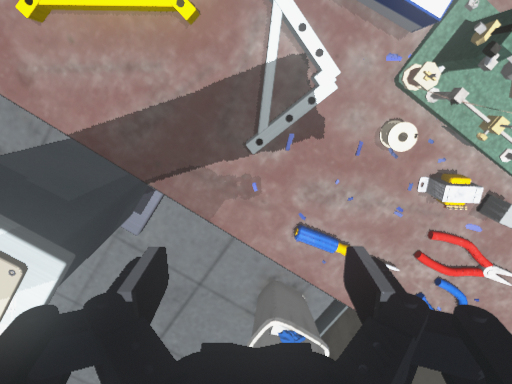

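move_arm([
  [[0.04, 0.02, 0], [0, 0, 0], 1],
  [[0.04, 0.02, 0], [0, 0, 0], 1],
  [[0, 0, 0], [0, 0, 0], 1],
  [[0, 0, 0], [0, 0, 0], 1],
])

```text
clock: 3.95
position: [0.5168, -0.2906, 0.2795]
ee_rot: [0.955, 0.297, -0.0, -0.0]
ft_force: [-0.7, -0.3, -0.4]
grip_width: 1.003
grasp_force: 0.0
```

Run:
```python
from h import *
import pickle
c=shot('wrist');pickle.dump(c,open('w4.pkl','wb'))
w3=pickle.load(open('w3.pkl','rb'))
ims=[]
for w in (w3,c):
    q=[proj(w,np.array([*p,.026])) for p in[(.579,-.329),(.607,-.215),(.46,-.291)]]
    print(np.round(q))
p=c['pixels'];cv2.imwrite('pics/w4z.png',cv2.resize(p[0:250,180:430,::-1],None,fx=2.3,fy=2.3,interpolation=cv2.INTER_CUBIC))
```

```text
[[338.  79.]
 [272.  -7.]
 [254. 145.]]
[[311. 133.]
 [247.  55.]
 [232. 192.]]
```

View pics/w4z.png

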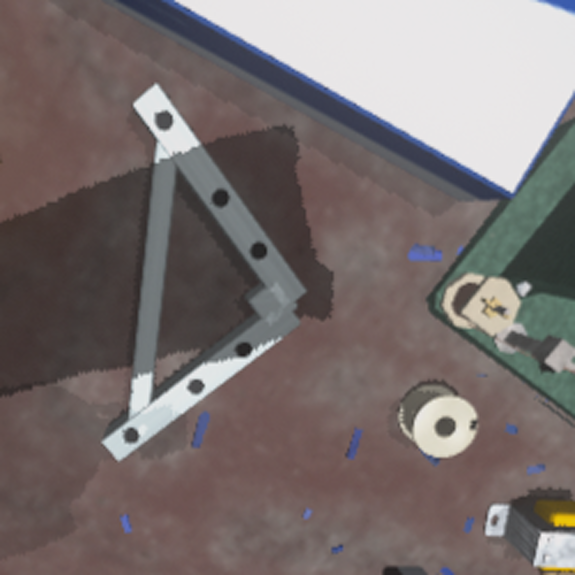

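Run:
```python
from h import *
import pickle
a=pickle.load(open('w3.pkl','rb'));b=pickle.load(open('w4.pkl','rb'))
def sub(c,pts,w=3):
    g=cv2.cvtColor(c['pixels'],cv2.COLOR_RGB2GRAY)
    return cv2.cornerSubPix(g,np.array(pts,np.float32).reshape(-1,1,2),(w,w),(-1,-1),(3,50,.01)).reshape(-1,2)
pb=[(246.5,36.5),(237.8,45.2),(312.6,126.1),(309.1,140),(231.7,200.4),(223.9,191.7)]
sb=sub(b,pb);print(sb.round(1).tolist())
X=[onz(b,p,.026) for p in sb]; print(np.round(X,4)[:,:2].tolist())
hb=sub(b,[(251.3,52.2),(275.7,85.7),(292.6,108.7),(286,151.7),(265.3,168),(237,189.1)],4)
ha=sub(a,[(303,27),(319,52),(311,100),(290,117),(259,141)],4);print(ha.round(1).tolist(),hb.round(1).tolist())
for u,v in zip(ha,hb[1:]): p,e=tri(a,u,b,v);print(p.round(4),e.round(4))
H=np.array([onz(b,p,.026)[:2] for p in hb])
d1=H[0]-H[2];d2=H[5]-H[3];print('yaw y-leg',np.arctan2(-d1[0],d1[1]),'x-leg',np.arctan2(-d2[1],-d2[0]),np.linalg.norm(d1),np.linalg.norm(d2))
X=np.array(X)[:,:2];e1=X[0]-X[2];e2=X[4]-X[3];print('edge yaws',np.arctan2(-e1[0],e1[1]),np.arctan2(-e2[1],-e2[0]),np.linalg.norm(X[0]-X[4]))
```

```text
[[247.60000610351562, 35.79999923706055], [237.1999969482422, 45.099998474121094], [312.8999938964844, 126.19999694824219], [309.1000061035156, 138.10000610351562], [230.89999389648438, 200.1999969482422], [223.6999969482422, 191.60000610351562]]
[[0.624, -0.2046], [0.6095, -0.2003], [0.5868, -0.326], [0.5727, -0.331], [0.4498, -0.2961], [0.4545, -0.2818]]
[[303.0, 27.0], [319.0, 52.0], [311.0, 100.0], [286.3999938964844, 113.5], [256.29998779296875, 137.5]] [[251.3000030517578, 52.20000076293945], [279.5, 82.0999984741211], [296.20001220703125, 105.5], [288.20001220703125, 155.1999969482422], [267.29998779296875, 171.6999969482422], [240.39999389648438, 192.3000030517578]]
[ 0.6065 -0.2631 -0.0043] 0.0017
[ 0.5954 -0.2965 -0.0023] 0.0033
[ 0.542  -0.3166  0.043 ] 0.0051
[ 0.5149 -0.3016  0.0664] 0.0093
[ 0.4751 -0.2902  0.0616] 0.0104
yaw y-leg -0.22649085530951021 x-leg -0.28888283883721966 0.0790721642653203 0.07809324352858836
edge yaws -0.29769229727000374 -0.2769177952238038 0.19674084597926755
```

```bash
cat >> h.py <<'E'
def blob(c,p,r=5):
    g=255.-cv2.cvtColor(c['pixels'],cv2.COLOR_RGB2GRAY); x,y=int(round(p[0])),int(round(p[1]))
    w=g[y-r:y+r+1,x-r:x+r+1]; m=np.hypot(*np.mgrid[-r:r+1,-r:r+1])<=r-.5
    w=np.clip(w-np.percentile(w[m],60),0,None)*m; ys,xs=np.mgrid[-r:r+1,-r:r+1]
    return np.array([x+(w*xs).sum()/w.sum(),y+(w*ys).sum()/w.sum()])
E
python3 - <<'E'
from h import *
import pickle
a=pickle.load(open('w3.pkl','rb'));b=pickle.load(open('w4.pkl','rb'))
hb=[blob(b,p,4) for p in[(251.3,52.2),(275.7,85.7),(292.6,108.7),(286,151.7),(265.3,168),(237,189.1)]]
ha=[blob(a,p,4) for p in[(303,27),(319,52),(311,100),(290,117),(259,141)]]
for u,v in zip(ha,hb[1:]): p,e=tri(a,u,b,v);print(u.round(1),v.round(1),p.round(4),e.round(4))
H=np.array([onz(b,p,.026)[:2] for p in hb]);print(H.round(4).tolist())
d1=H[0]-H[2];d2=H[5]-H[3];print('yaw',np.arctan2(-d1[0],d1[1]),np.arctan2(-d2[1],-d2[0]),np.linalg.norm(d1),np.linalg.norm(d2),(H[0]+H[5])/2)
th=-.295-np.pi/4
plan([(.541,-.258,.12,th),(.541,-.258,.022,th)],0.2)
E
```

```text
[303.6  25.8] [276.6  85.7] [ 0.5991 -0.2618  0.033 ] 0.0002
[320.3  51.1] [294.5 108.5] [ 0.5904 -0.2936  0.0295] 0.002
[310.6 101.1] [285.5 151.1] [ 0.5422 -0.3186  0.0161] 0.0003
[289.  117.8] [265.9 167.2] [ 0.5114 -0.3085  0.0214] 0.0011
[258.8 141.7] [236.8 189.6] [ 0.4674 -0.2936  0.0296] 0.0006
[[0.6139, -0.2159], [0.5995, -0.2622], [0.5907, -0.295], [0.5431, -0.3166], [0.5123, -0.3083], [0.4664, -0.2944]]
yaw -0.2849126883406413 -0.2815885307462219 0.08243373744962315 0.07987398818722966 [ 0.54013343 -0.25513351]
[[[0.013,-0.004,0.053],[-0.0,0.0,0.035],0.2],[[0.013,-0.005,0.053],[-0.0,0.0,0.035],0.2],[[0.013,-0.005,0.054],[-0.0,0.0,0.035],0.2],[[0.013,-0.006,0.053],[-0.001,0.0,0.035],0.2],[[0.0,-0.0,0.044],[0.0,0.0,-0.0],0.2],[[0.0,-0.0,0.043],[0.0,0.0,-0.0],0.2],[[0.0,-0.0,0.044],[0.0,0.0,-0.0],0.2]]

7 [ 0.5409 -0.2581  0.0219] -1.0805
```

move_arm([
  [[0.013, -0.004, 0.053], [0, 0, 0.033], -0.2],
  [[0.013, -0.005, 0.053], [0, 0, 0.033], -0.2],
  [[0.013, -0.005, 0.054], [0, 0, 0.033], -0.2],
  [[0.013, -0.006, 0.053], [0, 0, 0.033], -0.2],
  [[0, 0, 0], [0, 0, 0], -0.2],
  [[0, 0, 0], [0, 0, 0], -0.2],
  [[0, 0, 0], [0, 0, 0], -0.2],
], newtons=60)

```text
clock: 4.7
position: [0.5411, -0.2608, 0.123]
ee_rot: [0.97, 0.244, 0.001, 0.001]
ft_force: [-0.3, -0.1, 0.5]
grip_width: 0.397
grasp_force: 0.0
```

Run:
```python
from h import *
o=manip.get_obs();print(o['grip_width'])
th=-1.073
c=shot('wrist')
cv2.imwrite('pics/w5.png',c['pixels'][:,:,::-1])
plan([(.541,-.258,.0225,th)],-.2)
```

```text
0.3973746994692925
[[[0.0,-0.001,0.045],[0.001,-0.001,-0.002],-0.2],[[0.001,-0.001,0.044],[0.001,-0.001,-0.002],-0.2],[[0.0,-0.002,0.045],[0.001,-0.001,-0.001],-0.2]]

3 [ 0.5407 -0.2578  0.0224] -1.0733
```

View pics/w5.png

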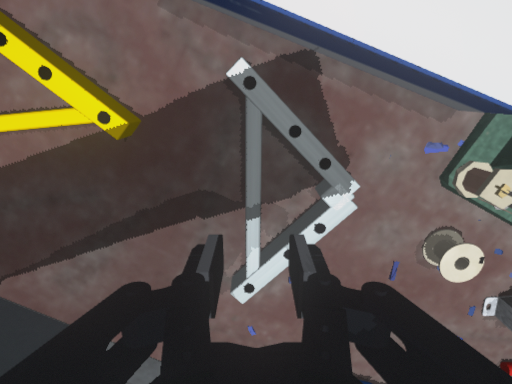

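move_arm([
  [[0, -0.001, 0.045], [0.001, -0.001, -0.002], -0.2],
  [[0.001, -0.001, 0.044], [0.001, -0.001, -0.002], -0.2],
  [[0, -0.002, 0.035], [0.001, -0.001, -0.001], -0.2],
  [[0, 0, 0.01], [0, 0, 0], -0.2],
  [[0, 0, 0], [0, 0, 0], -0.2],
  [[0, 0, 0], [0, 0, 0], -1],
  [[0, 0, 0], [0, 0, 0], -1],
  [[0, 0, 0], [0, 0, 0], -1],
  [[0, 0, 0], [0, 0, 0], -1],
  [[0, 0, 0], [0, 0, 0], -1],
], newtons=60)

```text
clock: 5.75
position: [0.5409, -0.2574, 0.022]
ee_rot: [0.969, 0.246, 0.0, 0.0]
ft_force: [-0.9, 0.1, 6.0]
grip_width: 0.129
grasp_force: 60.0
```

Run:
```python
from h import *
o=manip.get_obs();print(o['grip_width'],o['grasp_force'],o['position'],yaw(Rn.from_quat(o['ee_rot']).as_matrix()),o['joint_pos'],o['ft_force'])
import pickle
# rail A inner top edge & rail B in w1 : gradient search in enlarged crops
c=pickle.load(open('w1.pkl','rb'))
cv2.imwrite('pics/w1z.png',cv2.resize(c['pixels'][0:240,240:460,::-1],None,fx=2.5,fy=2.5,interpolation=cv2.INTER_CUBIC))
```

```text
0.12911373258971587 60.04404366016388 [ 0.54091827 -0.25739587  0.02195343] -1.0729436854989602 [-0.23924947  0.63586428  0.78744573  1.77969013 -0.54112161  0.95590854
 -0.29899967] [-0.86867189  0.05116294  6.0390185 ]
```

View pics/w1z.png

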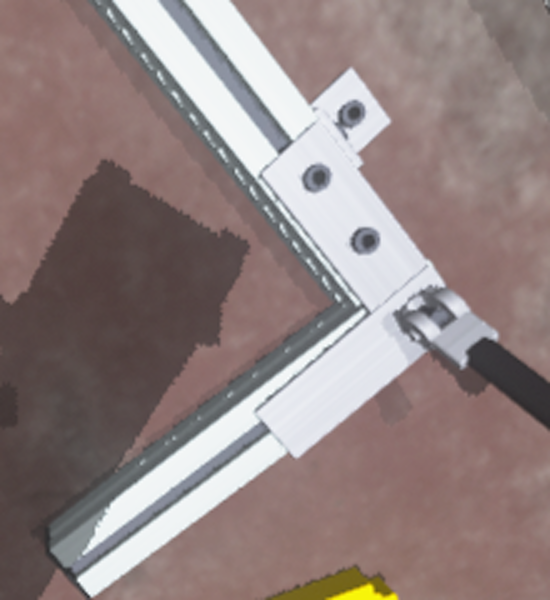

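```bash
cat > edges.py <<'E'
from h import *
def prof(ch,a,b,n,L,pos=True,ends=(.05,.95)):
    """subpixel strongest step of channel along normals of segment a-b; returns points"""
    a=np.array(a,float);b=np.array(b,float);d=(b-a)/np.linalg.norm(b-a);nn=np.array([-d[1],d[0]])
    s=np.arange(-L,L+.01,.25);out=[]
    for t in np.linspace(*ends,n):
        q=a+(b-a)*t;P=q+s[:,None]*nn
        v=cv2.remap(ch,P[:,0].astype(np.float32)[None],P[:,1].astype(np.float32)[None],cv2.INTER_LINEAR)[0]
        v=cv2.GaussianBlur(v[None],(0,0),2.5)[0];g=np.gradient(v); g=g if pos else -g
        i=int(np.argmax(g)); out.append(q+s[i]*nn)
    return np.array(out)
def fit(P,tol=.6):
    for _ in range(4):
        vx,vy,x,y=cv2.fitLine(P.astype(np.float32),cv2.DIST_HUBER,0,.01,.01).ravel()
        r=np.abs((P[:,0]-x)*-vy+(P[:,1]-y)*vx); k=r<max(tol,np.median(r)*2)
        if k.all():break
        P=P[k]
    return np.array([x,y]),np.array([vx,vy]),len(P),r[k].mean()
E
python3 - <<'E'
from edges import *
import pickle
c=pickle.load(open('w1.pkl','rb'));p=c['pixels'].astype(np.float32)
rb=p[:,:,0]-p[:,:,2]; lum=p.mean(2)
cv=lambda x,y:(x/2.5+240,y/2.5)
def world(P,z):
    q,d,n,r=fit(P);A=onz(c,q-40*d,z)[:2];B=onz(c,q+40*d,z)[:2];u=(B-A)/np.linalg.norm(B-A);return A,u,n,round(float(r),2)
def inter(l,m): s=np.linalg.solve(np.c_[l[1],-m[1]],m[0]-l[0]);return l[0]+s[0]*l[1]
# normals: (-dy,dx)
L={}
L['A0']=world(prof(rb,cv(95,5),cv(325,300),30,5,True),0)     # toward bench side -> rb rises
L['A4']=world(prof(lum,cv(118,2),cv(255,165),30,3,False),.04)
L['B0']=world(prof(rb,cv(50,522),cv(325,312),30,5,False),0)
L['B4']=world(prof(lum,cv(120,500),cv(255,405),30,4,True),.04)
for k,(A,u,n,r) in L.items(): print(k,A.round(4),u.round(4),'yaw(A) %.4f'%np.arctan(-u[0]/u[1]) if k[0]=='A' else 'yaw(B) %.4f'%np.arctan(u[1]/u[0]),n,r)
print('A offset top vs bottom',(L['A4'][0]-L['A0'][0])@np.array([-L['A0'][1][1],L['A0'][1][0]]))
print('B offset',(L['B4'][0]-L['B0'][0])@np.array([-L['B0'][1][1],L['B0'][1][0]]))
print(inter(L['A0'],L['B0']),inter(L['A4'],L['B4']))
print('end B', onz(c,cv(50,525),0), onz(c,cv(95,597),.04))
E
```

```text
A0 [0.603  0.3006] [ 0.1558 -0.9878] yaw(A) 0.1564 30 0.11
A4 [0.6003 0.3163] [ 0.1712 -0.9852] yaw(A) 0.1721 30 0.08
B0 [0.4623 0.1221] [0.9951 0.0987] yaw(B) 0.0989 29 0.2
B4 [0.4675 0.1237] [0.998  0.0634] yaw(B) 0.0634 30 0.11
A offset top vs bottom -0.0002561918265094809
B offset 0.0011809282010779459
[0.62857654 0.1385449 ] [0.63193715 0.13418588]
end B [0.41951331 0.11623903 0.        ] [0.42436701 0.07708876 0.04      ]
```

Run:
```python
from edges import *
import pickle
a,_=pickle.load(open('v0.pkl','rb'));w1=pickle.load(open('w1.pkl','rb'));w2=pickle.load(open('w2.pkl','rb'))
def ln(c,ch,a,b,z,L,pos):
    q,d,n,r=fit(prof(ch,a,b,40,L,pos));A=onz(c,q-20*d,z)[:2];B=onz(c,q+20*d,z)[:2];u=(B-A)/np.linalg.norm(B-A);return A,u,n,r
t=lambda x,y:(x/3.3+150,y/3.3+140)
cc=a;p=cc['pixels'].astype(np.float32);rb=p[:,:,0]-p[:,:,2];lum=p.mean(2)
def showA(n,l,x=.6305,y=.135):
    A,u,k,r=l; print(n,'yaw %.4f'%np.arctan(-u[0]/u[1]),k,round(float(r),2),'x at y=.25: %.4f'%(A[0]+u[0]*(.25-A[1])/u[1]))
def showB(n,l):
    A,u,k,r=l; print(n,'yaw %.4f'%np.arctan(u[1]/u[0]),k,round(float(r),2),'y at x=.5: %.4f'%(A[1]+u[1]*(.5-A[0])/u[0]))
showA('top outer z4',ln(cc,rb,t(40,100),t(180,76),.04,3,True))
showA('top inner z0',ln(cc,rb,t(50,146),t(275,104),.0,3,True))
showA('top inner z4',ln(cc,lum,t(50,138),t(275,98),.04,2,False))
showB('top B inner z0',ln(cc,rb,t(286,125),t(303,290),.0,3,True))
showB('top B outer z4',ln(cc,rb,t(325,125),t(341,290),.04,3,False))
p=w1['pixels'].astype(np.float32);rb=p[:,:,0]-p[:,:,2];lum=p.mean(2);v=lambda x,y:(x/2.5+240,y/2.5)
showA('w1 outer z4',ln(w1,rb,v(225,0),v(310,108),.04,4,False))
showA('w1 in z4',ln(w1,lum,v(118,2),v(255,165),.04,3,False))
showA('w1 in z0',ln(w1,rb,v(95,5),v(325,300),0,5,True))
showB('w1 out z4',ln(w1,rb,v(95,596),v(280,460),.04,4,True))
showB('w1 in z0',ln(w1,rb,v(50,522),v(325,312),0,5,False))
p=w2['pixels'].astype(np.float32);rb=p[:,:,0]-p[:,:,2];lum=p.mean(2);v=lambda x,y:(x/1.56,y/1.56)
showB('w2 in z4',ln(w2,rb,v(340,257),v(468,122),.04,4,True))
showB('w2 out z4',ln(w2,rb,v(375,288),v(500,160),.04,4,False))
# wrist view of held square
c=shot('wrist');pickle.dump(c,open('w6.pkl','wb'))
```

```text
top outer z4 yaw 0.0726 22 0.57 x at y=.25: 0.6417
top inner z0 yaw 0.1560 40 0.08 x at y=.25: 0.6122
top inner z4 yaw 0.1637 37 0.18 x at y=.25: 0.6120
top B inner z0 yaw 0.0960 40 0.11 y at x=.5: 0.1285
top B outer z4 yaw 0.0886 36 0.14 y at x=.5: 0.0847
w1 outer z4 yaw 0.1565 40 0.09 x at y=.25: 0.6513
w1 in z4 yaw 0.1715 40 0.08 x at y=.25: 0.6118
w1 in z0 yaw 0.1563 40 0.1 x at y=.25: 0.6110
w1 out z4 yaw 0.0999 40 0.13 y at x=.5: 0.0858
w1 in z0 yaw 0.0982 39 0.18 y at x=.5: 0.1259
w2 in z4 yaw 0.0871 33 0.64 y at x=.5: 0.1215
w2 out z4 yaw 0.1111 16 0.2 y at x=.5: 0.0910
```

Run:
```python
from h import *
plan([(.541,-.2574,.2,-1.073),(.50,-.02,.2,-.85),(.5215,.2162,.2,-.629),(.5215,.2162,.06,-.629)],-1,step=.04)
```

```text
[[[0.0,0.0,-0.047],[0.0,0.0,0.0],-1],[[0.0,0.0,-0.048],[0.0,0.0,0.0],-1],[[0.0,0.0,-0.047],[0.0,0.0,0.0],-1],[[0.0,0.0,-0.048],[0.0,0.0,0.0],-1],[[0.0,0.0,-0.047],[0.0,0.0,0.0],-1],[[0.015,-0.043,-0.0],[0.0,0.0,-0.041],-1],[[0.016,-0.043,-0.0],[0.0,0.0,-0.04],-1],[[0.017,-0.043,-0.0],[0.0,0.0,-0.041],-1],[[0.019,-0.042,-0.0],[0.0,0.0,-0.04],-1],[[0.02,-0.041,-0.0],[0.0,0.0,-0.041],-1],[[0.022,-0.04,-0.0],[0.0,0.0,-0.04],-1],[[0.023,-0.04,-0.0],[0.0,0.0,-0.041],-1]]

[[[0.038,-0.036,-0.0],[0.0,0.0,-0.047],-1],[[0.04,-0.035,-0.0],[0.0,0.0,-0.047],-1],[[0.041,-0.033,-0.0],[0.0,0.0,-0.047],-1],[[0.042,-0.032,-0.0],[0.0,0.0,-0.047],-1],[[0.043,-0.031,-0.0],[0.0,0.0,-0.047],-1],[[0.044,-0.029,-0.0],[0.0,0.0,-0.046],-1],[[-0.0,0.0,0.047],[0.0,0.0,-0.0],-1],[[-0.0,0.0,0.046],[0.0,0.0,-0.0],-1],[[-0.0,0.0,0.047],[0.0,0.0,-0.0],-1],[[-0.0,0.0,0.046],[0.0,0.0,-0.0],-1]]

22 [0.5215 0.2166 0.0602] -0.6292
```

move_arm([
  [[0, 0, -0.01], [0, 0, 0], -1],
  [[0, 0, -0.047], [0, 0, 0], -1],
  [[0, 0, -0.047], [0, 0, 0], -1],
  [[0, 0, -0.047], [0, 0, 0], -1],
  [[0, 0, -0.047], [0, 0, 0], -1],
  [[0, 0, -0.039], [0, 0, 0], -1],
  [[0, 0, 0], [0, 0, 0], -1],
], newtons=100)

```text
clock: 6.5
position: [0.5416, -0.2579, 0.2021]
ee_rot: [0.969, 0.246, 0.001, 0.001]
ft_force: [0.0, -0.8, -4.2]
grip_width: 0.115
grasp_force: 98.5
```

move_arm([
  [[0.015, -0.043, 0], [0, 0, -0.041], -1],
  [[0.016, -0.043, 0], [0, 0, -0.04], -1],
  [[0.017, -0.043, 0], [0, 0, -0.041], -1],
  [[0.019, -0.042, 0], [0, 0, -0.04], -1],
  [[0.02, -0.041, 0], [0, 0, -0.041], -1],
  [[0.022, -0.04, 0], [0, 0, -0.04], -1],
  [[0.023, -0.04, 0], [0, 0, -0.041], -1],
  [[0.038, -0.036, 0], [0, 0, -0.047], -1],
  [[0.04, -0.035, 0], [0, 0, -0.047], -1],
  [[0.041, -0.033, 0], [0, 0, -0.047], -1],
])

```text
clock: 7.5
position: [0.5101, 0.1004, 0.1974]
ee_rot: [0.914, 0.405, -0.002, -0.002]
ft_force: [1.2, 0.0, -3.9]
grip_width: 0.114
grasp_force: 99.1
```

move_arm([
  [[0.042, -0.032, 0], [0, 0, -0.047], -1],
  [[0.043, -0.031, 0], [0, 0, -0.047], -1],
  [[0.044, -0.029, 0], [0, 0, -0.046], -1],
  [[0, 0, 0], [0, 0, 0], -1],
  [[0, 0, 0], [0, 0, 0], -1],
  [[0, 0, 0], [0, 0, 0], -1],
])

```text
clock: 8.1
position: [0.5205, 0.2159, 0.1975]
ee_rot: [0.892, 0.453, -0.002, -0.001]
ft_force: [0.0, -1.1, -4.4]
grip_width: 0.115
grasp_force: 99.0
```

Run:
```python
from h import *
import pickle
o=manip.get_obs();P=np.array(o['position']);R=Rn.from_quat(o['ee_rot']).as_matrix();print(P,yaw(R),o['ft_force'],o['torque'],o['grip_width'])
c=shot('wrist','w7.png');pickle.dump(c,open('w7.pkl','wb'))
# expected hole spots (local frame from w4 holes) projected, compare blobs
th=-.288;Rm=np.array([[np.cos(th),-np.sin(th)],[np.sin(th),np.cos(th)]])
H=np.array([[0.6139,-0.2159],[0.5995,-0.2622],[0.5907,-0.295],[0.5431,-0.3166],[0.5123,-0.3083],[0.4664,-0.2944]])
L=(H-[.5409,-.2574])@Rm; print((L+[-.064,.064]).round(4).tolist())
t2=yaw(R)+np.pi/4;R2=np.array([[np.cos(t2),-np.sin(t2)],[np.sin(t2),np.cos(t2)]])
for l in L:
    X=np.r_[P[:2]+R2@l,P[2]+.004]; u=proj(c,X); 
    try:
        b=blob(c,u,5); w=onz(c,b,P[2]+.004)[:2]; print(u.round(1),b.round(1),(R2.T@(w-P[:2])-l).round(4))
    except Exception as e: print(u.round(1),e)
plan([(.5215,.2162,.0225,-.629)],-1,step=.04)
```

```text
[0.52052986 0.21587953 0.19753183] -0.63083827336624 [ 3.24563994e-03 -1.12274137e+00 -4.44188189e+00] [-0.00024128  0.09059151  0.02746841] 0.11518785283262521
[[-0.0058, 0.1245], [-0.0065, 0.076], [-0.0056, 0.0421], [-0.0451, 0.0079], [-0.077, 0.0071], [-0.1249, 0.0074]]
[253.3  72.9] [257.   74.5] [ 0.0006 -0.0014]
[337.4 165.2] [335.  165.1] [-0.0007  0.0007]
[390.7 219. ] [388.6 218.4] [-0.0005  0.0008]
[367.9 319.5] [369.2 318.3] [0.0009 0.0001]
[318.8 357.1] [319.1 356.8] [0.0003 0.    ]
[251.1 406. ] boolean index did not match indexed array along axis 0; size of axis is 0 but size of corresponding boolean axis is 11
[[[0.0,0.0,0.047],[-0.001,0.0,-0.001],-1],[[0.0,0.0,0.047],[-0.001,0.001,-0.0],-1],[[0.0,0.0,0.047],[-0.001,0.0,-0.001],-1],[[0.001,0.0,0.046],[-0.001,0.001,-0.0],-1],[[0.0,0.001,0.047],[-0.0,0.0,-0.001],-1]]

5 [0.5214 0.2159 0.0222] -0.6289
```

move_arm([
  [[0, 0, 0.047], [-0.001, 0, -0.001], -1],
  [[0, 0, 0.047], [-0.001, 0.001, 0], -1],
  [[0, 0, 0.047], [-0.001, 0, 0], -1],
  [[0.001, 0, 0.046], [-0.001, 0.001, 0], -1],
  [[0, 0.001, 0.03], [0, 0, -0.001], -1],
  [[0, 0, 0.016], [0, 0, 0], -1],
  [[0, 0, 0], [0, 0, 0], -1],
  [[0, 0, 0], [0, 0, 0], -1],
])

```text
clock: 8.95
position: [0.5221, 0.2172, 0.024]
ee_rot: [0.891, 0.454, 0.001, -0.0]
ft_force: [-0.1, 0.6, -4.3]
grip_width: 0.116
grasp_force: 101.9
```

```bash
cat >> h.py <<'E'
TH=.1565
def st():
    o=manip.get_obs();R=Rn.from_quat(o['ee_rot']).as_matrix();c,s=np.cos(TH),np.sin(TH);F=np.array([[c,s],[-s,c]])
    p=np.array(o['position']);q=F@(p[:2]-[.629,.138]);f=np.array(o['ft_force'])
    print('t',round(float(o['clock']),2),'sq in frame mm',((q-[-.064,.064])*1e3).round(2),'z',p[2].round(4),'sqyaw-TH',round(float(yaw(R)+np.pi/4-TH),4),'F frame',(F@f[:2]).round(1),f[2].round(1),'tilt',R[:2,2].round(4),'M',np.round(o['torque'],2),'gf',round(float(o['grasp_force'])),round(float(o['grip_width']),3))
E
python3 -c "
from h import *
st()"
```

```text
t 8.95 sq in frame mm [-29.27  30.85] z 0.024 sqyaw-TH 0.0004 F frame [0.  0.6] -4.3 tilt [0.0011 0.0008] M [ 0.06  0.07 -0.01] gf 102 0.116
```

move_arm([
  [[0.001, 0.014, 0.002], [0, 0, 0], -1],
  [[0.002, 0.014, 0], [0, 0, 0], -1],
  [[0.002, 0.013, 0], [0, 0, 0], -1],
  [[0, 0, 0], [0, 0, 0], -1],
  [[0, 0, 0], [0, 0, 0], -1],
])

```text
clock: 9.45
position: [0.5489, 0.2022, 0.0217]
ee_rot: [0.891, 0.454, 0.0, -0.0]
ft_force: [-0.5, -0.4, -3.4]
grip_width: 0.116
grasp_force: 101.9
```

```bash
python3 -c "
from h import *
st()"
```

```text
t 9.45 sq in frame mm [-5.14 11.88] z 0.0217 sqyaw-TH 0.0006 F frame [-0.6 -0.3] -3.4 tilt [0.0002 0.0003] M [ 0.09  0.12 -0.03] gf 102 0.116
```

move_arm([
  [[0.001, 0.001, 0], [0, 0, 0], -1],
  [[0.001, 0.001, 0], [0, 0, 0], -1],
  [[0.001, 0.001, 0], [0, 0, 0], -1],
  [[0, 0, 0], [0, 0, 0], -1],
  [[0, 0, 0], [0, 0, 0], -1],
])

```text
clock: 9.95
position: [0.5517, 0.2032, 0.0218]
ee_rot: [0.891, 0.454, 0.0, -0.0]
ft_force: [0.3, 0.0, -3.4]
grip_width: 0.116
grasp_force: 101.9
```

```bash
python3 -c "
from h import *
st()"
```

```text
t 9.95 sq in frame mm [-2.2  12.44] z 0.0218 sqyaw-TH 0.0016 F frame [ 0.3 -0. ] -3.4 tilt [0.0002 0.0005] M [ 0.03  0.1  -0.05] gf 102 0.116
```

move_arm([
  [[0.001, 0.001, 0], [0, 0, 0], -1],
  [[0, 0, 0], [0, 0, 0], -1],
  [[0, 0, 0], [0, 0, 0], -1],
])

```text
clock: 10.25
position: [0.5528, 0.2032, 0.0218]
ee_rot: [0.891, 0.454, 0.0, -0.0]
ft_force: [0.9, 0.6, -4.4]
grip_width: 0.118
grasp_force: 101.9
```

```bash
python3 -c "
from h import *
st()"
```

```text
t 10.25 sq in frame mm [-1.09 12.29] z 0.0218 sqyaw-TH 0.0014 F frame [1.  0.4] -4.4 tilt [0.0003 0.0004] M [ 0.05  0.05 -0.04] gf 102 0.118
```

move_arm([
  [[0.001, 0.001, 0], [0, 0, 0], -1],
  [[0, 0, 0], [0, 0, 0], -1],
  [[0, 0, 0], [0, 0, 0], -1],
])

```text
clock: 10.55
position: [0.5537, 0.2035, 0.0217]
ee_rot: [0.891, 0.454, 0.0, -0.0]
ft_force: [-1.7, 0.1, -4.1]
grip_width: 0.115
grasp_force: 101.9
```

move_arm([
  [[0.001, 0.001, 0], [0, 0, 0], -1],
  [[0, 0, 0], [0, 0, 0], -1],
  [[0, 0, 0], [0, 0, 0], -1],
])

```text
clock: 10.85
position: [0.5539, 0.2037, 0.0215]
ee_rot: [0.891, 0.454, -0.001, -0.001]
ft_force: [-5.8, -0.4, -1.4]
grip_width: 0.118
grasp_force: 102.3
```

```bash
python3 -c "
from h import *
st()"
```

```text
t 10.85 sq in frame mm [ 0.02 12.58] z 0.0215 sqyaw-TH 0.0014 F frame [-5.8  0.5] -1.4 tilt [-0.002   0.0004] M [ 0.01  1.12 -0.19] gf 102 0.118
```

move_arm([
  [[-0.001, -0.001, 0], [0, 0, 0], -1],
  [[-0.002, 0.002, 0], [0, 0, 0], -1],
  [[-0.002, 0.002, 0], [0, 0, 0], -1],
  [[0, 0, 0], [0, 0, 0], -1],
  [[0, 0, 0], [0, 0, 0], -1],
])

```text
clock: 11.35
position: [0.5545, 0.1992, 0.0217]
ee_rot: [0.891, 0.454, 0.0, -0.0]
ft_force: [-2.4, 1.9, -4.4]
grip_width: 0.115
grasp_force: 101.7
```

```bash
python3 -c "
from h import *
st()"
```

```text
t 11.35 sq in frame mm [-0.01  8.1 ] z 0.0217 sqyaw-TH 0.0012 F frame [-2.1  2.3] -4.4 tilt [0.0003 0.0006] M [ 0.51  0.44 -0.27] gf 102 0.115
```

move_arm([
  [[-0.002, 0.002, 0], [0, 0, 0], -1],
  [[-0.002, 0.002, 0], [0, 0, 0], -1],
  [[0, 0, 0], [0, 0, 0], -1],
  [[0, 0, 0], [0, 0, 0], -1],
])

```text
clock: 11.75
position: [0.5551, 0.1955, 0.0218]
ee_rot: [0.891, 0.454, 0.0, -0.0]
ft_force: [-2.9, 3.8, -5.3]
grip_width: 0.114
grasp_force: 102.0
```

```bash
python3 -c "
from h import *
st()"
```

```text
t 11.75 sq in frame mm [-0.05  4.35] z 0.0218 sqyaw-TH 0.0015 F frame [-2.3  4.2] -5.3 tilt [0.0001 0.001 ] M [ 0.89  0.69 -0.42] gf 102 0.114
```

move_arm([
  [[-0.002, 0.002, 0], [0, 0, 0], -1],
  [[0, 0, 0], [0, 0, 0], -1],
  [[0, 0, 0], [0, 0, 0], -1],
])

```text
clock: 12.05
position: [0.5555, 0.1932, 0.0218]
ee_rot: [0.891, 0.454, 0.0, -0.0]
ft_force: [-2.2, 3.6, -4.4]
grip_width: 0.114
grasp_force: 102.0
```

```bash
python3 -c "
from h import *
st()"
```

```text
t 12.05 sq in frame mm [-0.02  1.96] z 0.0218 sqyaw-TH 0.0015 F frame [-1.6  3.9] -4.4 tilt [0.0002 0.0007] M [ 0.94  0.72 -0.47] gf 102 0.114
```

move_arm([
  [[-0.001, 0.001, 0], [0, 0, 0], -1],
  [[0, 0, 0], [0, 0, 0], -1],
  [[0, 0, 0], [0, 0, 0], -1],
])

```text
clock: 12.35
position: [0.5556, 0.1921, 0.0217]
ee_rot: [0.891, 0.454, 0.0, -0.0]
ft_force: [-2.8, 4.1, -4.8]
grip_width: 0.114
grasp_force: 102.0
```

```bash
python3 -c "
from h import *
st()"
```

```text
t 12.35 sq in frame mm [-0.05  0.86] z 0.0217 sqyaw-TH 0.0014 F frame [-2.2  4.5] -4.8 tilt [0.0002 0.0006] M [ 0.92  0.71 -0.53] gf 102 0.114
```

move_arm([
  [[0, 0.002, 0], [0, 0, 0], -1],
  [[0, 0, 0], [0, 0, 0], -1],
  [[0, 0, 0], [0, 0, 0], -1],
])

```text
clock: 12.65
position: [0.5559, 0.1917, 0.0216]
ee_rot: [0.891, 0.455, -0.001, -0.001]
ft_force: [-7.1, 5.5, -2.6]
grip_width: 0.113
grasp_force: 102.3
```

```bash
python3 -c "
from h import *
st()"
```

```text
t 12.65 sq in frame mm [0.19 0.44] z 0.0216 sqyaw-TH 0.0022 F frame [-6.1  6.6] -2.6 tilt [-0.0017  0.001 ] M [ 1.02  1.49 -0.5 ] gf 102 0.113
```

move_arm([
  [[-0.001, 0.001, 0], [0, 0, 0], -1],
  [[0, 0, 0], [0, 0, 0], -1],
  [[0, 0, 0], [0, 0, 0], -1],
])

```text
clock: 12.95
position: [0.556, 0.1909, 0.0216]
ee_rot: [0.891, 0.455, -0.001, -0.001]
ft_force: [-7.7, 5.4, -3.0]
grip_width: 0.118
grasp_force: 102.3
```

```bash
python3 -c "
from h import *
st()"
```

```text
t 12.95 sq in frame mm [ 0.17 -0.36] z 0.0216 sqyaw-TH 0.0023 F frame [-6.8  6.5] -3.0 tilt [-0.0018  0.0012] M [ 1.19  1.57 -0.54] gf 102 0.118
```

Run:
```python
from h import *
import pickle
a=shot('top');b=shot('scene');c=shot('wrist');pickle.dump((a,b,c),open('m.pkl','wb'))
M=np.zeros((600,800,3),np.uint8)
M[:300,:400]=cv2.resize(a['pixels'][145:245,157:290],(400,300),interpolation=cv2.INTER_CUBIC)
M[:300,400:]=cv2.resize(b['pixels'][140:230,190:310],(400,300),interpolation=cv2.INTER_CUBIC)
M[300:,200:600]=cv2.resize(c['pixels'],(400,300),interpolation=cv2.INTER_AREA)
cv2.imwrite('pics/m.png',M[:,:,::-1])
```

```text
(no output)
```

View pics/m.png

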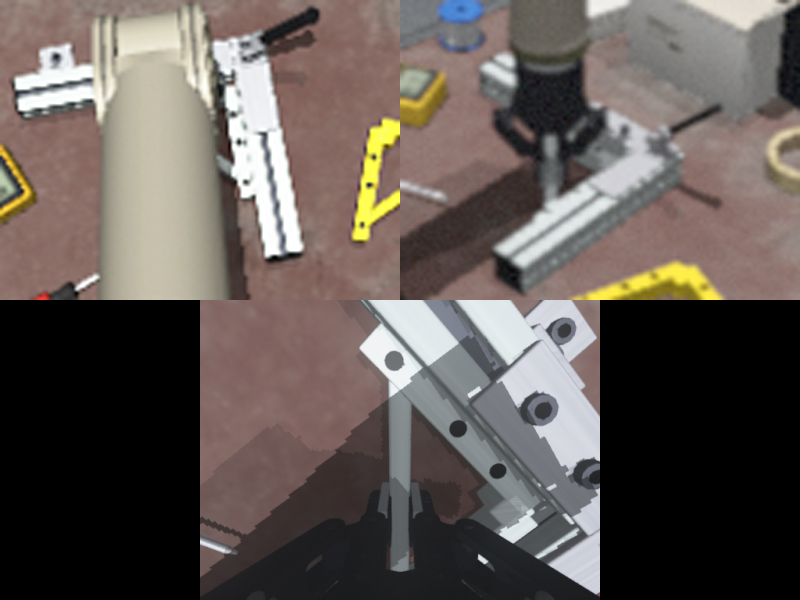

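```bash
cat > bm.py <<'E'
from edges import *
import pickle
def by(c,lab,e0,e1,s0,s1):
    p=c['pixels'].astype(np.float32);rb=p[:,:,0]-p[:,:,2];lum=p.mean(2)
    for ch,a,b,pos,z in((rb,e0,e1,False,.04),(rb,e0,e1,False,0.),(lum,s0,s1,False,.04)):
        P=prof(ch,a,b,60,3 if ch is rb else 2,pos); q,d,n,r=fit(P,.5)
        A=onz(c,q-20*d,z);B=onz(c,q+20*d,z);u=B-A;print(lab,z,'%.4f'%np.arctan(u[1]/u[0]),n,round(float(r),2),'y at x=.5 %.4f'%(A[1]+u[1]*(.5-A[0])/u[0]))
E
python3 - <<'E'
from bm import *
a0,b0=pickle.load(open('v0.pkl','rb'));a,b,c=pickle.load(open('m.pkl','rb'))
t=lambda x,y:(x/3.3+150,y/3.3+140); m=lambda x,y:(157+x/3.008,145+y/3)
by(a0,'before',t(326,135),t(341,285),t(311,170),t(322,285))
by(a,'after',m(275,105),m(300,245),m(262,140),m(284,250))
s=lambda x,y:(190+(x-400)*.3,140+y*.3)
# scene: top outer edge of B: dark side face vs top
E
```

```text
before 0.04 0.0903 54 0.08 y at x=.5 0.0847
before 0.0 0.0903 54 0.08 y at x=.5 0.0846
before 0.04 0.0908 60 0.19 y at x=.5 0.1023
after 0.04 0.1477 60 0.08 y at x=.5 0.0765
after 0.0 0.1477 60 0.08 y at x=.5 0.0757
after 0.04 0.1555 60 0.12 y at x=.5 0.0946
```

move_arm([
  [[-0.001, 0.001, 0], [0, 0, 0], -1],
  [[0, 0, 0], [0, 0, 0], -1],
  [[0, 0, 0], [0, 0, 0], -1],
])

```text
clock: 13.4
position: [0.5562, 0.1899, 0.0215]
ee_rot: [0.891, 0.455, -0.001, -0.001]
ft_force: [-7.6, 6.1, -2.9]
grip_width: 0.115
grasp_force: 102.3
```

Run:
```python
from bm import *
st()
a=shot('top');m=lambda x,y:(157+x/3.008,145+y/3)
by(a,'after',m(275,105),m(300,245),m(262,140),m(284,250))
```

```text
t 13.4 sq in frame mm [ 0.16 -1.41] z 0.0215 sqyaw-TH 0.0023 F frame [-6.5  7.3] -2.9 tilt [-0.0018  0.0012] M [ 1.18  1.56 -0.49] gf 102 0.115
after 0.04 0.1530 60 0.07 y at x=.5 0.0758
after 0.0 0.1530 60 0.07 y at x=.5 0.0749
after 0.04 0.1630 60 0.1 y at x=.5 0.0941
```

move_arm([
  [[-0.0007, 0.0007, 0], [0, 0, 0], -1],
  [[0, 0, 0], [0, 0, 0], -1],
  [[0, 0, 0], [0, 0, 0], -1],
])

```text
clock: 13.75
position: [0.5562, 0.1895, 0.0216]
ee_rot: [0.891, 0.455, -0.001, -0.001]
ft_force: [-7.8, 7.1, -1.8]
grip_width: 0.118
grasp_force: 102.3
```

Run:
```python
from bm import *
st()
a=shot('top');m=lambda x,y:(157+x/3.008,145+y/3)
by(a,'after',m(275,105),m(300,245),m(262,140),m(284,250))
```

```text
t 13.75 sq in frame mm [ 0.12 -1.83] z 0.0216 sqyaw-TH 0.0027 F frame [-6.6  8.2] -1.8 tilt [-0.0019  0.0015] M [ 1.33  1.6  -0.39] gf 102 0.118
after 0.04 0.1565 60 0.09 y at x=.5 0.0752
after 0.0 0.1565 60 0.09 y at x=.5 0.0744
after 0.04 0.1680 60 0.09 y at x=.5 0.0940
```

move_arm([
  [[-0.0005, 0.0005, 0], [0, 0, 0], -1],
  [[0, 0, 0], [0, 0, 0], -1],
  [[0, 0, 0], [0, 0, 0], -1],
])

```text
clock: 14.1
position: [0.5562, 0.1893, 0.0216]
ee_rot: [0.89, 0.455, -0.0, -0.001]
ft_force: [-8.0, 8.2, -1.8]
grip_width: 0.116
grasp_force: 102.3
```

Run:
```python
from bm import *
st()
a=shot('top');m=lambda x,y:(157+x/3.008,145+y/3)
by(a,'after',m(275,105),m(300,245),m(262,140),m(284,250))
```

```text
t 14.1 sq in frame mm [ 0.09 -1.97] z 0.0216 sqyaw-TH 0.0031 F frame [-6.6  9.4] -1.8 tilt [-0.0021  0.0019] M [ 1.52  1.63 -0.39] gf 102 0.116
after 0.04 0.1577 60 0.1 y at x=.5 0.0750
after 0.0 0.1577 60 0.1 y at x=.5 0.0741
after 0.04 0.1680 60 0.11 y at x=.5 0.0940
```

move_arm([
  [[0.001, 0.001, 0], [0, 0, 0], -1],
  [[0, 0, 0], [0, 0, 0], -1],
  [[0, 0, 0], [0, 0, 0], -1],
  [[0, 0, 0], [0, 0, 0], -1],
])

```text
clock: 14.55
position: [0.5563, 0.1893, 0.0214]
ee_rot: [0.89, 0.455, -0.002, -0.002]
ft_force: [-12.9, 6.6, 1.2]
grip_width: 0.117
grasp_force: 102.9
```

Run:
```python
from bm import *
st()
a=shot('top');m=lambda x,y:(157+x/3.008,145+y/3)
by(a,'after',m(275,105),m(300,245),m(262,140),m(284,250))
p=a['pixels'].astype(np.float32);rb=p[:,:,0]-p[:,:,2]
# held square: wrist holes of y-leg vs rail A slot/plate edge
```

```text
t 14.55 sq in frame mm [ 0.13 -2.03] z 0.0214 sqyaw-TH 0.003 F frame [-11.7   8.5] 1.2 tilt [-0.0043  0.0015] M [ 1.33  2.54 -0.38] gf 103 0.117
after 0.04 0.1581 60 0.09 y at x=.5 0.0750
after 0.0 0.1581 60 0.09 y at x=.5 0.0741
after 0.04 0.1680 60 0.11 y at x=.5 0.0940
```

move_arm([
  [[-0.0005, 0.0005, 0], [0, 0, 0], -1],
  [[0, 0, 0], [0, 0, 0], -1],
  [[0, 0, 0], [0, 0, 0], -1],
  [[0, 0, 0], [0, 0, 0], -1],
  [[0, 0, 0], [0, 0, 0], -1],
])

```text
clock: 15.1
position: [0.5563, 0.1893, 0.0214]
ee_rot: [0.89, 0.455, -0.001, -0.002]
ft_force: [-13.5, 7.2, 1.3]
grip_width: 0.117
grasp_force: 102.9
```

Run:
```python
from bm import *
st()
c=shot('wrist');pickle.dump(c,open('w8.pkl','wb'))
p=c['pixels'].astype(np.float32);lum=p.mean(2)
# montage wrist scale 1.28: square y-leg holes and rail A slot/plate edges
s=lambda x,y:((x-200)*1.28,(y-300)*1.28)
H=[blob(c,s(*q),7) for q in[(394,360),(458,429),(498,471)]]
W=np.array([onz(c,h,.026)[:2] for h in H]);d=W[0]-W[2];print('square yaw holes %.4f'%np.arctan2(-d[0],d[1]),W.round(4).tolist())
S=[blob(c,s(*q),8) for q in[(540,409),(564,330)]]
# plate edge of rail A inner top: plate left edge from (470,400) to (560,520)
for n,(a,b,z) in dict(slotA=((430,318),(470,360),.04)).items():
    pass
cv2.imwrite('pics/w8.png',c['pixels'][:,:,::-1])
```

```text
t 15.1 sq in frame mm [ 0.16 -2.02] z 0.0214 sqyaw-TH 0.0035 F frame [-12.3   9.2] 1.3 tilt [-0.0043  0.002 ] M [ 1.49  2.58 -0.41] gf 103 0.117
square yaw holes 0.1221 [[0.6038, 0.2575], [0.608, 0.2114], [0.6134, 0.1793]]
```

Run:
```python
from bm import *
c=pickle.load(open('w8.pkl','rb'));g=cv2.cvtColor(c['pixels'],cv2.COLOR_RGB2GRAY)
s=lambda x,y:((x-200)*1.28,(y-300)*1.28)
W=[]
for q in[(394,360),(458,429),(498,471)]:
    u=np.array(s(*q));x,y=np.round(u).astype(int);w=g[y-16:y+17,x-16:x+17]
    t=(int(w[16,16])+int(np.percentile(w,80)))/2
    n,lab,stt,cen=cv2.connectedComponentsWithStats((w<t).astype(np.uint8));k=lab[16,16];print(w[16,16],t,stt[k],cen[k]+[x-16,y-16]);W.append(onz(c,cen[k]+[x-16,y-16],.026)[:2])
W=np.array(W);d=W[0]-W[2];print(np.arctan2(-d[0],d[1]),W.round(4).tolist())
# square y-leg outer edge & rail A lines: profile across at several spots
lum=g.astype(np.float32)
for a,b,pos,z in(((390,330),(470,412),None,.026),):
    a=np.array(s(*a));b=np.array(s(*b));dd=(b-a)/np.linalg.norm(b-a);nn=np.array([-dd[1],dd[0]])
    for t in(.0,.3,.6,1.):
        q=a+(b-a)*t;P=q+np.arange(-30,31)[:,None]*nn
        print(q.round(),cv2.remap(lum,P[:,0].astype(np.float32)[None],P[:,1].astype(np.float32)[None],1)[0].astype(int).tolist())
```

```text
114 178.5 [  4   4  24  27 506] [247.43083004  77.43478261]
43 92.5 [  5   5  22  22 391] [329.64961637 164.50383632]
39 89.5 [  5   6  22  20 336] [380.92559524 218.64880952]
0.1604368919610736 [[0.6014, 0.2583], [0.6087, 0.2126], [0.6141, 0.1799]]
[243.  38.] [230, 230, 230, 231, 232, 232, 232, 232, 233, 233, 234, 234, 234, 233, 232, 231, 231, 231, 231, 231, 230, 229, 226, 215, 197, 162, 119, 105, 100, 105, 108, 124, 166, 203, 224, 230, 232, 238, 243, 242, 242, 242, 242, 242, 243, 243, 243, 243, 243, 243, 243, 243, 243, 243, 243, 243, 243, 243, 243, 243, 243]
[274.  70.] [231, 231, 231, 231, 231, 231, 232, 232, 233, 233, 233, 234, 235, 235, 234, 233, 232, 232, 231, 231, 231, 231, 231, 230, 225, 213, 193, 149, 116, 108, 108, 109, 117, 149, 194, 219, 229, 229, 233, 240, 242, 242, 241, 241, 242, 242, 243, 243, 243, 243, 241, 239, 234, 178, 139, 144, 182, 219, 218, 166, 172]
[305. 101.] [137, 137, 137, 137, 137, 137, 137, 138, 139, 139, 139, 139, 140, 141, 142, 142, 142, 141, 140, 139, 138, 137, 137, 138, 138, 137, 131, 122, 111, 96, 88, 88, 90, 95, 99, 106, 109, 111, 112, 113, 127, 146, 146, 144, 143, 144, 144, 145, 146, 146, 147, 147, 147, 147, 146, 145, 144, 144, 145, 146, 146]
[346. 143.] [124, 123, 123, 122, 122, 122, 122, 122, 123, 123, 122, 122, 122, 123, 124, 124, 124, 124, 124, 122, 119, 110, 97, 84, 78, 93, 100, 101, 101, 96, 91, 85, 80, 80, 82, 88, 94, 100, 104, 105, 107, 106, 105, 109, 110, 95, 69, 44, 43, 44, 44, 45, 43, 43, 43, 43, 43, 43, 42, 42, 43]
```

move_arm([
  [[0, -0.001, 0], [0, 0, 0], -1],
  [[0, -0.001, 0], [0, 0, 0], -1],
  [[0, 0, 0], [0, 0, 0], -1],
], newtons=20)

```text
clock: 15.45
position: [0.5562, 0.1893, 0.0215]
ee_rot: [0.891, 0.455, -0.001, -0.001]
ft_force: [-8.3, 6.6, -2.8]
grip_width: 0.117
grasp_force: 102.2
```

Run:
```python
from bm import *
st()
```

```text
t 15.45 sq in frame mm [ 0.07 -2.03] z 0.0215 sqyaw-TH 0.0027 F frame [-7.2  7.8] -2.8 tilt [-0.0019  0.0012] M [ 1.33  1.48 -0.34] gf 102 0.117
```

move_arm([
  [[0, -0.001, 0], [0, 0, 0], -1],
  [[0, 0, 0], [0, 0, 0], -1],
  [[0, 0, 0], [0, 0, 0], -0.6],
  [[0, 0, 0], [0, 0, 0], -0.4],
  [[0, 0, 0], [0, 0, 0], -0.3],
  [[0, 0, 0], [0, 0, 0], -0.3],
  [[0, 0, 0], [0, 0, 0], -0.3],
])

```text
clock: 16.15
position: [0.5571, 0.1884, 0.022]
ee_rot: [0.891, 0.454, 0.0, 0.0]
ft_force: [1.0, 0.4, -0.1]
grip_width: 0.351
grasp_force: 0.0
```

Run:
```python
from bm import *
st()
a=shot('top');m=lambda x,y:(157+x/3.008,145+y/3)
by(a,'after',m(275,105),m(300,245),m(262,140),m(284,250))
plan([(.52,.225,.2,-.625)],-.3)
```

```text
t 16.15 sq in frame mm [ 0.81 -3.01] z 0.022 sqyaw-TH 0.0012 F frame [1.1 0.2] -0.1 tilt [0.0009 0.0004] M [-0.04  0.03 -0.03] gf 0 0.351
after 0.04 0.1594 60 0.1 y at x=.5 0.0748
after 0.0 0.1594 60 0.1 y at x=.5 0.0739
after 0.04 0.1633 60 0.11 y at x=.5 0.0937
[[[0.002,-0.014,-0.047],[0.0,-0.0,-0.001],-0.3],[[0.002,-0.014,-0.048],[0.0,-0.0,-0.001],-0.3],[[0.002,-0.013,-0.047],[0.0,-0.0,-0.0],-0.3],[[0.002,-0.014,-0.048],[0.0,-0.0,-0.001],-0.3],[[0.003,-0.013,-0.047],[0.0,-0.001,-0.0],-0.3]]

5 [0.5204 0.2249 0.1996] -0.6253
```

move_arm([
  [[0, 0, -0.01], [0, 0, 0], -0.3],
  [[0, 0, -0.047], [0, 0, 0], -0.3],
  [[0, 0, -0.048], [0, 0, 0], -0.3],
  [[0, 0, -0.047], [0, 0, 0], -0.3],
  [[0, 0, -0.048], [0, 0, 0], -0.6],
  [[0, 0, -0.04], [0, 0, 0], -1],
  [[0, 0, 0], [0, 0, 0], -1],
])

```text
clock: 16.9
position: [0.5587, 0.1888, 0.2067]
ee_rot: [0.891, 0.454, 0.004, -0.0]
ft_force: [1.0, 0.5, -0.1]
grip_width: 0.002
grasp_force: 0.0
```

Run:
```python
from bm import *
st()
a,_=pickle.load(open('v0.pkl','rb'));w1=pickle.load(open('w1.pkl','rb'));w2=pickle.load(open('w2.pkl','rb'))
print(tri(w1,(489,186),w2,(484,63)),tri(w1,(489,186),a,(262,150)))
c,s=np.cos(TH),np.sin(TH);R=np.array([[c,-s],[s,c]])
for q in[(.02,-.02),(.02,-.072),(.02,-.126)]: print(q,np.array([.629,.137])+R@q)
# square y-leg end etc. in current wrist view
k=shot('wrist','w9.png');pickle.dump(k,open('w9.pkl','wb'))
g=cv2.cvtColor(k['pixels'],cv2.COLOR_RGB2GRAY)
Rs=R;L=np.array([[-.0075,.1245],[-.0075,.076],[-.0075,.0421],[-.0451,.0075],[-.077,.0075],[-.1249,.0075]])
for l in L:
    X=np.r_[np.array([.629,.136])+R@l,.026];u=proj(k,X)
    x,y=np.round(u).astype(int)
    if not(12<x<500 and 12<y<370): print(u);continue
    b=blob(k,u,6);w=onz(k,b,.026)[:2];print(u.round(),b.round(1),(R.T@(w-[.629,.136])).round(4),g[y,x])
```

```text
t 16.9 sq in frame mm [ 2.52 -2.89] z 0.2067 sqyaw-TH 0.0009 F frame [1.1 0.4] -0.1 tilt [0.0065 0.0041] M [ 0.04 -0.01 -0.01] gf 0 0.002
(array([0.66238245, 0.04974808, 0.13993735]), np.float64(0.0018161110929495643)) (array([0.66518081, 0.04391263, 0.13082422]), np.float64(0.0012398784893164233))
(0.02, -0.02) [0.65187282 0.12036166]
(0.02, -0.072) [0.65997764 0.06899716]
(0.02, -0.126) [0.66839418 0.0156571 ]
[251.  89.] [249.7  89.8] [-0.0085  0.1247] 123
[286. 126.] [283.6 124.6] [-0.0079  0.0783] 65
[309. 150.] [306.5 148.4] [-0.0078  0.0448] 103
[304. 198.] [302.8 196.6] [-0.0449  0.0096] 82
[282. 218.] [280.  217.4] [-0.0782  0.0094] 78
[251. 246.] [254.3 246.1] [-0.1222  0.0047] 88
```

Run:
```python
from bm import *
plan([(.66,.069,.18,-.629),(.66,.069,.10,-.629)],-1,step=.035)
```

```text
[[[-0.01,0.041,0.006],[0.0,-0.001,0.0],-1],[[-0.01,0.041,0.007],[0.0,-0.001,0.0],-1],[[-0.01,0.041,0.006],[0.001,-0.001,0.001],-1],[[-0.01,0.041,0.007],[0.0,-0.001,0.0],-1],[[-0.009,0.04,0.006],[0.001,-0.002,0.001],-1],[[-0.0,0.0,0.036],[-0.0,0.0,-0.0],-1],[[-0.0,0.0,0.036],[-0.0,0.0,-0.0],-1],[[-0.0,0.0,0.035],[-0.0,0.0,-0.0],-1]]

8 [0.66   0.0691 0.1   ] -0.6293
```

move_arm([
  [[-0.01, 0.041, 0.006], [0, -0.001, 0], -1],
  [[-0.01, 0.041, 0.007], [0, -0.001, 0], -1],
  [[-0.01, 0.041, 0.006], [0.001, -0.001, 0.001], -1],
  [[-0.01, 0.041, 0.007], [0, -0.001, 0], -1],
  [[-0.009, 0.04, 0.006], [0.001, -0.002, 0.001], -1],
  [[0, 0, 0], [0, 0, 0], -1],
  [[0, 0, 0.018], [0, 0, 0], -1],
  [[0, 0, 0.018], [0, 0, 0], -1],
  [[0, 0, 0.018], [0, 0, 0], -1],
  [[0, 0, 0], [0, 0, 0], -1],
])

```text
clock: 17.95
position: [0.6573, 0.0705, 0.1347]
ee_rot: [0.891, 0.455, -0.004, -0.001]
ft_force: [-0.6, 1.2, -0.1]
grip_width: -0.001
grasp_force: 0.0
```

Run:
```python
from bm import *
st()
plan([(.66,.069,.10,-.629)],-1,step=.015)
```

```text
t 17.95 sq in frame mm [  81.46 -135.11] z 0.1347 sqyaw-TH 0.0019 F frame [-0.4  1.2] -0.1 tilt [-0.0068 -0.0022] M [0.02 0.05 0.04] gf 0 -0.001
[[[0.0,0.001,0.015],[-0.002,0.002,0.001],-1],[[0.0,0.002,0.016],[-0.002,0.003,0.001],-1],[[0.001,0.001,0.015],[-0.001,0.002,0.001],-1]]

3 [0.66   0.0693 0.1001] -0.6294
```

move_arm([
  [[0, 0.001, 0.015], [-0.002, 0.002, 0.001], -1],
  [[0, 0.002, 0.016], [-0.002, 0.003, 0.001], -1],
  [[0.001, 0.001, 0.009], [-0.001, 0.002, 0.001], -1],
  [[0, 0, 0], [0, 0, 0], -1],
])

```text
clock: 18.35
position: [0.6617, 0.0676, 0.1071]
ee_rot: [0.892, 0.453, 0.001, 0.001]
ft_force: [0.2, -0.5, 1.2]
grip_width: -0.003
grasp_force: 0.6
```

Run:
```python
from bm import *
st()
a=shot('top');m=lambda x,y:(157+x/3.008,145+y/3)
by(a,'after',m(275,105),m(300,245),m(262,140),m(284,250))
```

```text
t 18.35 sq in frame mm [  85.35 -138.61] z 0.1071 sqyaw-TH -0.0022 F frame [ 0.1 -0.5] 1.2 tilt [ 0.0035 -0.0006] M [-0.09 -0.04  0.03] gf 1 -0.003
after 0.04 0.1041 21 0.22 y at x=.5 0.0767
after 0.0 0.1041 21 0.22 y at x=.5 0.0763
after 0.04 0.1710 39 0.06 y at x=.5 0.1050
```

move_arm([
  [[0, 0, 0.008], [0, 0, 0], -1],
  [[0, 0, 0.006], [0, 0, 0], -1],
])

```text
clock: 18.6
position: [0.6625, 0.0666, 0.098]
ee_rot: [0.892, 0.452, 0.002, 0.002]
ft_force: [-0.4, -4.5, 12.1]
grip_width: 0.0
grasp_force: 5.5
```

Run:
```python
from bm import *
st()
```

```text
t 18.6 sq in frame mm [  85.96 -139.73] z 0.098 sqyaw-TH -0.0029 F frame [-1.1 -4.3] 12.1 tilt [ 0.0053 -0.0013] M [-1.09  0.11 -0.04] gf 5 0.0
```

move_arm([
  [[0, 0, 0.007], [0, 0, 0], -1],
  [[0, 0, 0.005], [0, 0, 0], -1],
  [[0, 0, 0.003], [0, 0, 0], -1],
  [[0, 0, 0], [0, 0, 0], -1],
])

```text
clock: 19.0
position: [0.6628, 0.0655, 0.0869]
ee_rot: [0.892, 0.452, 0.002, 0.002]
ft_force: [1.6, -5.3, 9.0]
grip_width: -0.0
grasp_force: 4.2
```

Run:
```python
from bm import *
st()
```

```text
t 19.0 sq in frame mm [  86.11 -140.87] z 0.0869 sqyaw-TH -0.0039 F frame [ 0.8 -5.5] 9.0 tilt [ 0.006  -0.0024] M [-1.22 -0.32 -0.  ] gf 4 -0.0
```

move_arm([
  [[0, 0, 0.004], [0, 0, 0], -1],
  [[0, 0, 0], [0, 0, 0], -1],
  [[0, 0, 0], [0, 0, 0], -1],
])

```text
clock: 19.3
position: [0.6629, 0.0653, 0.0852]
ee_rot: [0.892, 0.452, 0.002, 0.002]
ft_force: [-3.1, -5.7, 19.7]
grip_width: -0.001
grasp_force: 10.0
```

Run:
```python
from bm import *
st()
```

```text
t 19.3 sq in frame mm [  86.21 -141.08] z 0.0852 sqyaw-TH -0.0041 F frame [-4.  -5.1] 19.7 tilt [ 0.0063 -0.002 ] M [-1.45  0.84 -0.03] gf 10 -0.001
```

move_arm([
  [[0, 0, 0.004], [0, 0, 0], -1],
  [[0, 0, 0], [0, 0, 0], -1],
  [[0, 0, 0], [0, 0, 0], -1],
])

```text
clock: 19.6
position: [0.6632, 0.0653, 0.0849]
ee_rot: [0.892, 0.452, 0.003, 0.002]
ft_force: [-14.6, -6.4, 44.2]
grip_width: 0.002
grasp_force: 21.8
```

Run:
```python
from bm import *
st()
```

```text
t 19.6 sq in frame mm [  86.43 -141.15] z 0.0849 sqyaw-TH -0.0042 F frame [-15.5  -4. ] 44.2 tilt [ 0.0068 -0.0006] M [-1.48  3.38  0.02] gf 22 0.002
```

Run:
```python
from bm import *
a,_=pickle.load(open('v0.pkl','rb'));print('sd tip',onz(a,(209.7,226.4),.01))
plan([(.663,.065,.17,-.629),(.4393,.1530,.17,.1565),(.4393,.1530,.05,.1565)],-1,step=.04)
```

```text
sd tip [0.43947639 0.22579152 0.01      ]
[[[-0.0,0.0,-0.038],[0.002,-0.001,-0.002],-1],[[-0.0,0.0,-0.038],[0.003,-0.002,-0.002],-1],[[-0.0,0.0,-0.037],[0.002,-0.001,-0.001],-1],[[-0.012,-0.044,-0.0],[0.0,-0.0,-0.143],-1],[[-0.006,-0.045,-0.0],[0.0,-0.0,-0.143],-1],[[-0.001,-0.046,-0.0],[0.0,-0.0,-0.143],-1],[[0.004,-0.046,-0.0],[0.0,-0.0,-0.143],-1],[[0.009,-0.045,-0.0],[0.0,-0.0,-0.143],-1],[[0.013,-0.044,-0.0],[0.0,-0.0,-0.143],-1],[[0.018,-0.041,-0.001],[0.001,-0.0,-0.142],-1],[[0.0,-0.0,0.04],[-0.0,-0.0,-0.0],-1],[[0.0,-0.0,0.04],[-0.0,-0.0,-0.0],-1]]

[[[0.0,-0.0,0.04],[-0.0,-0.0,-0.0],-1],[[0.0,-0.0,0.04],[-0.0,-0.0,-0.0],-1]]

14 [0.4394 0.1527 0.0503] 0.1562
```

move_arm([
  [[0, 0, -0.04], [0.002, -0.001, -0.002], -1],
  [[0, 0, -0.04], [0.003, -0.002, -0.002], -1],
  [[0, 0, -0.04], [0.002, -0.001, -0.001], -1],
  [[-0.012, -0.044, 0], [0, 0, -0.143], -1],
  [[-0.006, -0.045, 0], [0, 0, -0.143], -1],
  [[-0.001, -0.046, 0], [0, 0, -0.143], -1],
  [[0.004, -0.046, 0], [0, 0, -0.143], -1],
  [[0.009, -0.045, 0], [0, 0, -0.143], -1],
  [[0.013, -0.044, 0], [0, 0, -0.143], -1],
  [[0.018, -0.041, 0], [0, 0, -0.142], -1],
  [[0, 0, 0], [0, 0, 0], -1],
  [[0, 0, 0], [0, 0, 0], -1],
])

```text
clock: 20.8
position: [0.4376, 0.1552, 0.1704]
ee_rot: [0.649, 0.761, -0.001, -0.002]
ft_force: [-0.1, -0.7, -0.2]
grip_width: 0.001
grasp_force: 0.0
```

```bash
cat > B.py <<'E'
from bm import *
w=shot('wrist');pickle.dump(w,open('wb.pkl','wb'));p=w['pixels'].astype(np.float32);rb=p[:,:,0]-p[:,:,2]
c,s=np.cos(TH),np.sin(TH);R=np.array([[c,-s],[s,c]])
def pt(x,y,z): return proj(w,np.r_[np.array([.629,.137])+R@[x,y],z])
for n,y,z,pos in(('out z4',-.04,.04,1),('in z0',0,0.,0)):
    for x0,x1 in((-.21,-.145),(-.145,-.04)):
        A=pt(x0,y,z);B=pt(x1,y,z);print(n,x0,A.round(),B.round(),end=' ')
        try:
            P=prof(rb,A,B,30,8,True) if z==0 else prof(rb,A,B,30,8,False)
            P2=prof(rb,A,B,30,8,z!=0)
            for Q in(P,P2):
                q,d,k,r=fit(Q);a=onz(w,q-20*d,z)[:2];b=onz(w,q+20*d,z)[:2];f=R.T@(np.array([a,b]).T-np.array([[.629],[.137]]))
                print('yaw-TH %.4f y %.4f n%d r%.2f'%((f[1,1]-f[1,0])/(f[0,1]-f[0,0]),f[1].mean(),k,r),end=' | ')
        except Exception as e: print(e)
        print()
E
python3 - <<'E'
from h import *
st()
exec(open('B.py').read())
E
```

```text
t 20.8 sq in frame mm [-122.42  -17.19] z 0.1704 sqyaw-TH 0.788 F frame [-0.2 -0.7] -0.2 tilt [-0.0036  0.0015] M [-0.04 -0.08  0.01] gf 0 0.001
out z4 -0.21 [232. 274.] [300. 274.] yaw-TH -0.1888 y -0.0387 n9 r0.24 | yaw-TH -0.0635 y -0.0389 n9 r0.22 | 
out z4 -0.145 [300. 274.] [410. 275.] yaw-TH 0.1704 y -0.0422 n18 r1.32 | yaw-TH -0.0155 y -0.0402 n22 r0.18 | 
in z0 -0.21 [235. 219.] [297. 219.] yaw-TH 0.3271 y -0.0003 n19 r1.94 | yaw-TH 0.0079 y -0.0009 n30 r0.07 | 
in z0 -0.145 [297. 219.] [397. 220.] yaw-TH 0.0926 y 0.0004 n21 r2.11 | yaw-TH 0.0164 y 0.0057 n15 r0.30 |
```

move_arm([
  [[0, 0, 0.045], [0, 0.001, 0], -1],
  [[0, 0, 0.045], [0, 0.001, 0], -1],
  [[0, 0, 0.045], [0, 0.001, 0], -1],
  [[0, 0, 0.04], [0, 0.001, 0], -1],
  [[0, 0, 0.012], [0, 0, 0], -1],
  [[-0.012, 0, 0], [0, 0, 0], -1],
  [[-0.012, 0, 0], [0, 0, 0], -1],
  [[0, 0, 0], [0, 0, 0], -1],
  [[0, 0, 0], [0, 0, 0], -1],
])

```text
clock: 21.75
position: [0.4413, 0.137, 0.0312]
ee_rot: [0.65, 0.76, 0.001, -0.003]
ft_force: [0.3, -0.1, -0.4]
grip_width: -0.004
grasp_force: 0.0
```

Run:
```python
from h import *
st()
```

```text
t 21.75 sq in frame mm [-121.59  -35.71] z 0.0312 sqyaw-TH 0.7857 F frame [ 0.2 -0.2] -0.4 tilt [-0.0025  0.0049] M [-0.02 -0.05 -0.03] gf 0 -0.004
```

move_arm([
  [[-0.009, 0, 0], [0, 0, 0], -1],
  [[-0.007, 0, 0], [0, 0, 0], -1],
  [[0, 0, 0], [0, 0, 0], -1],
  [[-0.003, 0, 0], [0, 0, 0], -1],
  [[0, 0, 0], [0, 0, 0], -1],
])

```text
clock: 22.25
position: [0.4427, 0.1228, 0.03]
ee_rot: [0.649, 0.761, -0.0, -0.003]
ft_force: [0.7, 1.1, 0.5]
grip_width: 0.001
grasp_force: 0.0
```

Run:
```python
from h import *
st()
```

```text
t 22.25 sq in frame mm [-122.42  -50.  ] z 0.03 sqyaw-TH 0.7867 F frame [0.9 1. ] 0.5 tilt [-0.0042  0.0034] M [ 0.02 -0.03  0.02] gf 0 0.001
```

move_arm([
  [[-0.002, 0, 0], [0, 0, 0], -1],
  [[0, 0, 0], [0, 0, 0], -1],
  [[0, 0, 0], [0, 0, 0], -1],
])

```text
clock: 22.55
position: [0.4429, 0.1215, 0.0299]
ee_rot: [0.649, 0.761, -0.0, -0.003]
ft_force: [0.7, -0.4, 0.1]
grip_width: 0.002
grasp_force: 0.0
```

Run:
```python
from h import *
st()
```

```text
t 22.55 sq in frame mm [-122.41  -51.26] z 0.0299 sqyaw-TH 0.7869 F frame [ 0.7 -0.5] 0.1 tilt [-0.0042  0.0035] M [-0.05  0.03  0.04] gf 0 0.002
```

move_arm([
  [[-0.003, 0, 0], [0, 0, 0], -1],
  [[0, 0, 0], [0, 0, 0], -1],
  [[-0.002, 0, 0], [0, 0, 0], -1],
  [[0, 0, 0], [0, 0, 0], -1],
  [[0, 0, 0], [0, 0, 0], -1],
])

```text
clock: 23.05
position: [0.4434, 0.1181, 0.0299]
ee_rot: [0.649, 0.761, 0.0, -0.003]
ft_force: [0.0, 2.9, -0.6]
grip_width: 0.002
grasp_force: 1.6
```

Run:
```python
from h import *
st()
```

```text
t 23.05 sq in frame mm [-122.41  -54.69] z 0.0299 sqyaw-TH 0.7872 F frame [0.5 2.8] -0.6 tilt [-0.0042  0.0038] M [ 0.52  0.14 -0.01] gf 2 0.002
```

move_arm([
  [[-0.002, 0, 0], [0, 0, 0], -1],
  [[0, 0, 0], [0, 0, 0], -1],
  [[0, 0, 0], [0, 0, 0], -1],
])

```text
clock: 23.35
position: [0.4435, 0.1176, 0.03]
ee_rot: [0.649, 0.761, 0.0, -0.003]
ft_force: [-1.6, 7.4, -0.9]
grip_width: -0.002
grasp_force: 3.9
```

Run:
```python
from h import *
st()
```

```text
t 23.35 sq in frame mm [-122.44  -55.18] z 0.03 sqyaw-TH 0.7881 F frame [-0.5  7.6] -0.9 tilt [-0.0044  0.0049] M [1.49 0.34 0.  ] gf 4 -0.002
```

move_arm([
  [[-0.001, 0, 0], [0, 0, 0], -1],
  [[0, 0, 0], [0, 0, 0], -1],
  [[0, 0, 0], [0, 0, 0], -1],
  [[0, 0, 0], [0, 0, 0], -1],
  [[0, 0, 0], [0, 0, 0], -1],
  [[0, 0, 0], [0, 0, 0], -1],
])

```text
clock: 23.95
position: [0.4434, 0.1176, 0.03]
ee_rot: [0.648, 0.761, 0.001, -0.004]
ft_force: [-3.0, 9.1, -1.3]
grip_width: 0.002
grasp_force: 5.3
```

Run:
```python
from h import *
st()
```

```text
t 23.95 sq in frame mm [-122.48  -55.23] z 0.03 sqyaw-TH 0.7887 F frame [-1.5  9.5] -1.3 tilt [-0.0046  0.0055] M [ 2.07  0.46 -0.05] gf 5 0.002
```

move_arm([
  [[0.004, 0, 0], [0, 0, 0], -1],
  [[0.02, 0, 0], [0, 0, 0], -1],
  [[0.005, 0, 0], [0, 0, 0], -1],
  [[0, 0, -0.04], [0, 0, 0], -1],
  [[0, 0, -0.06], [0, 0, 0], -1],
  [[0, 0, -0.06], [0, 0, 0], -1],
  [[0, 0, -0.06], [0, 0, 0], -1],
  [[0, 0, -0.05], [0, 0, 0], -1],
  [[0, 0, 0], [0, 0, 0], -1],
  [[0, 0, 0], [0, 0, 0], -1],
])

```text
clock: 24.95
position: [0.4416, 0.136, 0.2328]
ee_rot: [0.649, 0.761, 0.001, -0.003]
ft_force: [0.4, -0.6, -0.6]
grip_width: -0.002
grasp_force: 0.0
```

Run:
```python
from bm import *
st()
k=shot('wrist','w10.png');pickle.dump(k,open('w10.pkl','wb'))
g=cv2.cvtColor(k['pixels'],cv2.COLOR_RGB2GRAY);p=k['pixels'].astype(np.float32);rb=p[:,:,0]-p[:,:,2]
c,s=np.cos(TH),np.sin(TH);R=np.array([[c,-s],[s,c]]);O=np.array([.629,.1365])
for l in np.array([[-.0075,.1245],[-.0075,.076],[-.0075,.0421],[-.0451,.0075],[-.077,.0075],[-.1249,.0075]]):
    u=proj(k,np.r_[O+R@l,.026]);x,y=np.round(u).astype(int)
    if not(12<x<500 and 12<y<370): print(u);continue
    b=blob(k,u,6);w=onz(k,b,.026)[:2];print(u.round(),b.round(1),(R.T@(w-O)).round(4),'exp',l,g[y,x])
def line(a,b,z,L,pos,n):
    A=proj(k,np.r_[O+R@a,z]);B=proj(k,np.r_[O+R@b,z]);q,d,kk,r=fit(prof(rb,A,B,40,L,pos),.5)
    X=np.array([R.T@(onz(k,q+t*d,z)[:2]-O) for t in(-20,20)]);D=X[1]-X[0];print(n,A.round(),B.round(),X.round(4).tolist(),'ang',np.round(D[1]/D[0] if abs(D[0])>abs(D[1]) else -D[0]/D[1],4),kk,round(float(r),2))
for pos in(True,False):
    line((-.23,-.04),(-.09,-.04),.04,5,pos,'B out z4'); line((-.205,0),(-.145,0),0,5,pos,'B in z0')
    line((0,.15),(0,.23),0,5,pos,'A in z0'); line((.04,.1),(.04,.23),.04,5,pos,'A out z4')
```

```text
t 24.95 sq in frame mm [-121.43  -36.81] z 0.2328 sqyaw-TH 0.7865 F frame [ 0.3 -0.7] -0.6 tilt [-0.0031  0.0044] M [ 0.01 -0.03 -0.03] gf 0 -0.002
[432.  76.] [431.6  74.5] [-0.0086  0.1257] exp [-0.0075  0.1245] 62
[424. 124.] [424.3 121.5] [-0.0082  0.0789] exp [-0.0075  0.076 ] 65
[419. 156.] [419.1 153.2] [-0.0082  0.045 ] exp [-0.0075  0.0421] 89
[381. 186.] [381.3 184.6] [-0.045   0.0089] exp [-0.0451  0.0075] 62
[353. 186.] [352.  184.7] [-0.0781  0.0087] exp [-0.077   0.0075] 53
[311. 186.] [311.3 184.6] [-0.1242  0.0087] exp [-0.1249  0.0075] 46
B out z4 [218. 229.] [341. 229.] [[-0.164, -0.0396], [-0.1185, -0.0394]] ang 0.0041 37 0.08
B in z0 [241. 185.] [290. 185.] [[-0.1906, -0.0064], [-0.1415, -0.0064]] ang 0.0 21 0.01
A in z0 [430.  52.] [444. -36.] [[-0.0047, 0.1896], [-0.0052, 0.2247]] ang 0.0146 20 0.13
A out z4 [484. 101.] [517. -54.] [[0.0383, 0.1521], [0.0368, 0.185]] ang 0.0458 25 0.48
B out z4 [218. 229.] [341. 229.] [[-0.1707, -0.0449], [-0.125, -0.0447]] ang 0.0043 17 0.09
B in z0 [241. 185.] [290. 185.] [[-0.2014, -0.0006], [-0.1525, -0.0003]] ang 0.0058 40 0.12
A in z0 [430.  52.] [444. -36.] [[-0.0006, 0.1735], [-0.0042, 0.2099]] ang 0.0985 24 0.54
A out z4 [484. 101.] [517. -54.] [[0.0404, 0.1643], [0.0374, 0.1965]] ang 0.0934 18 0.49
```

```bash
python3 -c "
from workcell import order
print(order.hand_in())"
```

```text
the job is handed in; nothing more can be done
None
```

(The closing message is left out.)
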